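# Stow the lay-up tampers in the tool case

## Robot

A 6-joint arm with a two-finger parallel gripper is mounted at the origin on the work surface. World frame = base frame: x ahead of the robot, y to its left, z up, the work surface at z = 0. Lengths are in m, angles in rad, forces in N, time in s.
With the tool pointing down it reaches from about 0.35 to 0.875 m from the base axis. Payload 4.2 kg.
Tool frame: the origin (TCP) lies at the centre of the arm's flange, where the gripper is bolted on; the fingertips stand 182 mm ahead of it and the grasp point (between the pads) lies 164 mm ahead of it; z points along the fingers, y is the line along which they close (so a half turn about z gives the same grasp; the last joint's range is limited). The gripper opens to 87 mm and grips with 3 to 60 N. Pads are 19 mm wide; open, the fingers measure 117 mm over their backs; the gripper's body (75 mm by 190 mm) begins 51 mm behind the grasp point.
Start: joints at [1.389, 0.385, 0.008, 0, -1.194, -0.259], TCP at [0.267, 0.565, 0.405] pointing down, gripper open.
Joint ranges: [-3.14, 3.14], [-1.21, 2.06], [-1.07, 1.41], [-3.16, 2.05], [-2.99, -0.16], [-3.1, 3.1]. Speed limits (rad/s): [2.79, 2.79, 3.14, 3.14, 3.14, 3.14].

## Interface

Orientations are given as a unit quaternion [w, x, y, z].
In Python, from rig import bot, cams, hand_in gives the robot as it stands.
- The arm moves only by the tool drive_tool, never from a script. Its argument "targets" is a list of rows, each an object with "xyz": the shift along the tool's x, y, z in mm, a list of three; "turn": the turn about the tool's z in degrees; "gripper": the finger opening in mm, from 0 to 87. In form: [{"xyz": [tx, ty, tz], "turn": turn, "gripper": gripper}, ...]. A call has exactly 10 rows; each row is the pose to reach, as a shift and turn from the pose commanded when the call began, along the tool's axes at that moment; what a row does not reach only later rows make up. A row lasts 1/10 s, in which the tool goes at most 50 mm and 8.59 degrees, less where a joint would pass 70% of its speed; a pose out of reach is approached as far as the arm can. A call with a gripper value outside its range is refused whole. The fingers move at their own pace and stop on an object; the grip force is fixed at half the most. Time passes only in rows, so rows that repeat a pose let the fingers close, or fill a call up. It gives the time, the measured TCP pose, the force, the opening and the grip force at its end, in the units of the state.
- bot.get_state(): the state, without advancing time (a new reading comes with each control period).
- cams.capture(name): name is "scene" or "top"; returns the picture (480x640x3 uint8, red, green, blue); there is no depth.
- cams.camera_params(name): a dict with "fx", "fy", "cx", "cy" (pixels), "view" (4x4, takes a point from world to camera coordinates). Camera axes: x right, y down, z forward; pixel columns grow to the right and rows downward; lengths in m; the calibration is good to about 2 mm. A picture is of the moment at which its call begins. camera_params takes no time and is no camera call.
- hand_in(): hands the job in; it is judged then, once.
The state is a dict: "time": time; "joints": joint angles; "qvel": joint speeds; "joint_efforts": joint torques, N m; "position": TCP position; "orientation": TCP orientation; "ft_force": force on the tool from outside, world axes, zero at the start; "ft_torque": the same for the moment, N m; "finger_gap": finger opening in m; "gripper_force": force on a finger pad.
Only numpy, scipy, OpenCV 4.12 (cv2) and the standard library are available. Lean on these libraries where they do the work, as an engineer would, in place of code of your own. Each camera call takes 0.05 s, during which the arm holds its last target. There are 200 camera calls.

## Task

The deck lay-up is finished: put the hand tampers away. Lift the lid of the red tool case fully open until it rests on its stop, then lift every tamper off its hook on the rack, pick up those standing on the bench as well, and put them all inside the case; when all are in, close the lid fully. Leave the other things on the bench where they are.

Things in the scene. Friction and masses are not known exactly. Their poses are not given: they have to be found in the camera images.
- case: fixed red steel tool case with a hinged lid, outside 200 mm (its x) by 300 mm (its y) by 122 mm high, walls and floor 5 mm. Origin: centre of its underside; its front faces its own -x, the hinge is along the top of its +x wall. Empty at the start; room for six tampers standing in two rows of three, 90 mm apart.
- case_lid (a joint): lid angle in rad: 0 closed, grows as the front edge lifts, stop at 1.70 (just past upright). Stiff hinge (0.44 N m friction, some 3 N at the handle): the 0.3 kg lid stays at any angle. It may be a little open at the start. Lid: a plate 200 x 300 x 8 mm, its underside in the plane of the hinge line.
- case_lid_handle (a point): middle of the lid's steel bar handle (round bar, 100 mm long along the case's y, standing 35 mm off the lid's outer face); in the closed lid's frame (case axes, from the hinge point) it lies at x -170 mm, z +43 mm, i.e. 30 mm behind the front edge
- case_lid_hinge (a point): middle of the hinge line, on top of the case's +x wall, 122.5 mm above the bench; the axis runs along the case's y
- rack: fixed tool rack: plywood foot (110 x 370 x 12 mm), two posts and a green rail along its y (14 mm deep, 201 mm high). Origin: underside of the foot's centre, under the rail. Three steel hooks at y = -110, 0 and +110 mm in its frame point to its own -x. The tampers hang about 55 mm in front of the rail.
- hook_tip (a point): top end of the middle hook's upturned tip, 206 mm above the bench, 88 mm in front of the rail (rack's -x). Each hook: a level round arm 8 mm thick, centre 190 mm high, then the tip, 12 mm higher than the arm's top. To take a tamper off: lift it 13 to 32 mm, then draw it out 70 mm or more to the rack's -x.
- tamper1: tamper 110 mm tall, 0.3 kg: round black rubber foot (60 mm diameter, 20 thick), steel loop on it (opening 34 mm wide, 20 to 60 mm up; crossbar 50 long along y, 14 deep, 60 to 67 mm up), upright white round grip on top (26 mm diameter, 67 to 110 mm up). Origin: centre of foot's underside, z up the grip. Starts hanging on a rack hook by its crossbar, or absent (None).
- tamper2: tamper 110 mm tall, 0.3 kg: round black rubber foot (60 mm diameter, 20 thick), steel loop on it (opening 34 mm wide, 20 to 60 mm up; crossbar 50 long along y, 14 deep, 60 to 67 mm up), upright white round grip on top (26 mm diameter, 67 to 110 mm up). Origin: centre of foot's underside, z up the grip. Starts hanging on a rack hook by its crossbar, or absent (None).
- tamper3: tamper 110 mm tall, 0.3 kg: round black rubber foot (60 mm diameter, 20 thick), steel loop on it (opening 34 mm wide, 20 to 60 mm up; crossbar 50 long along y, 14 deep, 60 to 67 mm up), upright white round grip on top (26 mm diameter, 67 to 110 mm up). Origin: centre of foot's underside, z up the grip. Starts hanging on a rack hook by its crossbar, or absent (None).
- tamper4: tamper 110 mm tall, 0.3 kg: round black rubber foot (60 mm diameter, 20 thick), steel loop on it (opening 34 mm wide, 20 to 60 mm up; crossbar 50 long along y, 14 deep, 60 to 67 mm up), upright white round grip on top (26 mm diameter, 67 to 110 mm up). Origin: centre of foot's underside, z up the grip. Starts standing on the bench, or absent (None).
- tamper5: tamper 110 mm tall, 0.3 kg: round black rubber foot (60 mm diameter, 20 thick), steel loop on it (opening 34 mm wide, 20 to 60 mm up; crossbar 50 long along y, 14 deep, 60 to 67 mm up), upright white round grip on top (26 mm diameter, 67 to 110 mm up). Origin: centre of foot's underside, z up the grip. Starts standing on the bench, or absent (None).
- can: bystander: red drinks can, 66 mm diameter, 115 mm tall, standing
- glue: bystander: white bottle with orange cap, 64 mm diameter, 150 mm tall, standing
- wheel_a: bystander: orange skateboard wheel lying flat, 58 mm diameter, 34 mm tall
- wheel_b: bystander: green skateboard wheel lying flat, 58 mm diameter, 34 mm tall
- sandblock: bystander: cork sanding block 50 x 100 x 35 mm
- brush: bystander: blue-handled dusting brush lying on the bench
Things that resemble listed ones, but are neither listed nor needed, are in the scene too. What is shaped like the tamper5 but green or turquoise is not meant.

How it is judged:
On the way, in this order (a step that is already met when the one before it is completed fails the run):
1. the lid is open against its stop (value of joint case_lid above 1.62 rad), for 0.3 s.
2. every tamper is inside the case, the lid still open (x of tamper1 in the frame of case between -0.1 and 0.1 m and y of tamper1 in the frame of case between -0.15 and 0.15 m and z of tamper1 in the frame of case between -0.01 and 0.095 m and x of tamper2 in the frame of case between -0.1 and 0.1 m and y of tamper2 in the frame of case between -0.15 and 0.15 m and z of tamper2 in the frame of case between -0.01 and 0.095 m and x of tamper3 in the frame of case between -0.1 and 0.1 m and y of tamper3 in the frame of case between -0.15 and 0.15 m and z of tamper3 in the frame of case between -0.01 and 0.095 m and x of tamper4 in the frame of case between -0.1 and 0.1 m and y of tamper4 in the frame of case between -0.15 and 0.15 m and z of tamper4 in the frame of case between -0.01 and 0.095 m and x of tamper5 in the frame of case between -0.1 and 0.1 m and y of tamper5 in the frame of case between -0.15 and 0.15 m and z of tamper5 in the frame of case between -0.01 and 0.095 m and value of joint case_lid above 0.8 rad), for 0.3 s.
At the end, for the whole second after the job is handed in: Every tamper present is inside the case (standing or lying), at rest, and the lid is closed to within 0.05 rad (x of tamper1 in the frame of case between -0.1 and 0.1 m and y of tamper1 in the frame of case between -0.15 and 0.15 m and z of tamper1 in the frame of case between -0.01 and 0.095 m and x of tamper2 in the frame of case between -0.1 and 0.1 m and y of tamper2 in the frame of case between -0.15 and 0.15 m and z of tamper2 in the frame of case between -0.01 and 0.095 m and x of tamper3 in the frame of case between -0.1 and 0.1 m and y of tamper3 in the frame of case between -0.15 and 0.15 m and z of tamper3 in the frame of case between -0.01 and 0.095 m and x of tamper4 in the frame of case between -0.1 and 0.1 m and y of tamper4 in the frame of case between -0.15 and 0.15 m and z of tamper4 in the frame of case between -0.01 and 0.095 m and x of tamper5 in the frame of case between -0.1 and 0.1 m and y of tamper5 in the frame of case between -0.15 and 0.15 m and z of tamper5 in the frame of case between -0.01 and 0.095 m and value of joint case_lid below 0.05 rad and linear speed of each of tamper1, tamper2, tamper3, tamper4, tamper5 below 0.03 m/s); the robot touches nothing.
It fails at once if a bystander (can, glue bottle, wheels, sanding block, brush) is moved more than 60 mm (distance of any of can, glue, wheel_a, wheel_b, sandblock, brush from where it was at the start of the episode above 0.06 m).
Of tamper1, tamper2, tamper3 only 2 to 3 are there at a start; the rules pass over those that are not, and their reading is None.
Of tamper4, tamper5 only 1 to 2 are there at a start; the rules pass over those that are not, and their reading is None.
At some moment in a run one of tamper4, tamper5 may be knocked a few centimetres aside while the robot is not near it.
Once in a run the grip may slacken for a moment while it holds something.
It also fails if it takes over 210 s, if anything falls off the work surface, if the arm or the gripper's body presses on something with over 40 N, if the wrist force passes 120 N, or if a joint passes its speed limit or range.

## Working session

There is one attempt and no reset: what is moved stays moved. The work goes in short steps, Python scripts to look and compute and a tool call to move; the robot and the scene stay as the last step left them, time stands still between calls to the robot, and variables do not carry over. Pictures are saved under pics/ and viewed, at most 14 in all, crops included, and the job is handed in when it is done.

Besides the shell and the picture viewer there is one more tool, called after "Call:" as name([rows], argument=value, ...), one row to a line, values as JSON. drive_tool: Moves the arm, as the interface text tells. Its arguments: {"type":"object","properties":{"targets":{"type":"array","items":{"type":"object","properties":{"xyz":{"type":"array","items":{"type":"number"}},"turn":{"type":"number"},"gripper":{"type":"number"}}}}},"required":["targets"]}

```bash
ls; mkdir -p pics; python3 - <<'E'
from rig import bot,cams
import cv2,numpy as np
for n in("scene","top"):
    cv2.imwrite(f"pics/{n}0.png",cams.capture(n)[:,:,::-1]); p=cams.camera_params(n);print(n,p)
s=bot.get_state();print(s)
E
```

```text
pics
scene {'fx': 473.03139716862586, 'fy': 473.03139716862586, 'cx': 321.8901629202418, 'cy': 241.18709967592096, 'view': array([[-0.82574448,  0.56403791,  0.00270206,  0.40697648],
       [ 0.46785941,  0.68760036, -0.55525968, -0.1823707 ],
       [-0.31504545, -0.45723843, -0.83167264,  1.76016782],
       [ 0.        ,  0.        ,  0.        ,  1.        ]])}
top {'fx': 605.1113543529021, 'fy': 605.1113543529021, 'cx': 329.5744878136969, 'cy': 239.50103056299457, 'view': array([[-0.02652657, -0.99951895, -0.01606874,  0.06589342],
       [-0.99723671,  0.027575  , -0.06898235,  0.52587571],
       [ 0.06939226,  0.01419447, -0.99748846,  1.52686826],
       [ 0.        ,  0.        ,  0.        ,  1.        ]])}
{'time': 0.1, 'joints': array([ 1.38859615e+00,  3.85497385e-01,  6.77146866e-03, -4.50182266e-04,
       -1.19400370e+00, -2.58585659e-01]), 'qvel': array([ 0.00041219, -0.00246579,  0.00441205,  0.00158859, -0.00085137,
       -0.00233839]), 'joint_efforts': array([ 2.07300386e-04, -3.91688204e+01,  1.87936449e+01,  4.23189953e+00,
        1.34620036e-02, -6.65426523e-05]), 'position': array([0.26655503, 0.56511263, 0.40375919]), 'orientation': array([ 9.73928319e-04,  9.75792998e-01, -2.18693959e-01, -1.72158325e-04]), 'ft_force': array([ 0.28674977,  0.77610059, -0.53103216]), 'ft_torque': array([-0.03563515,  0.03165947,  0.02661936]), 'gripper_force': 0.0, 'finger_gap': 0.08720818666991347}
```

View pics/scene0.png

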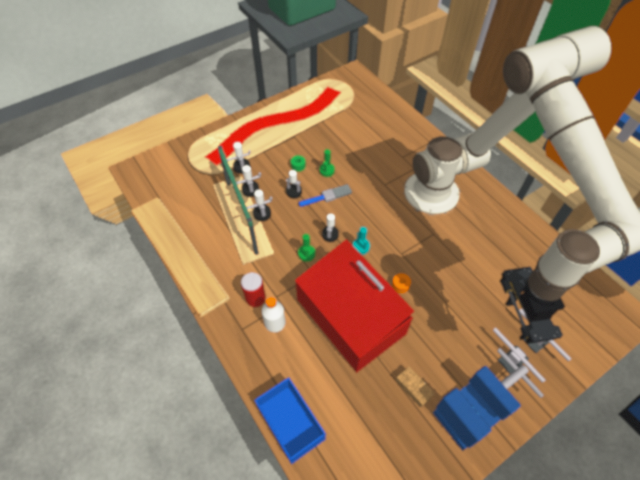

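View pics/top0.png

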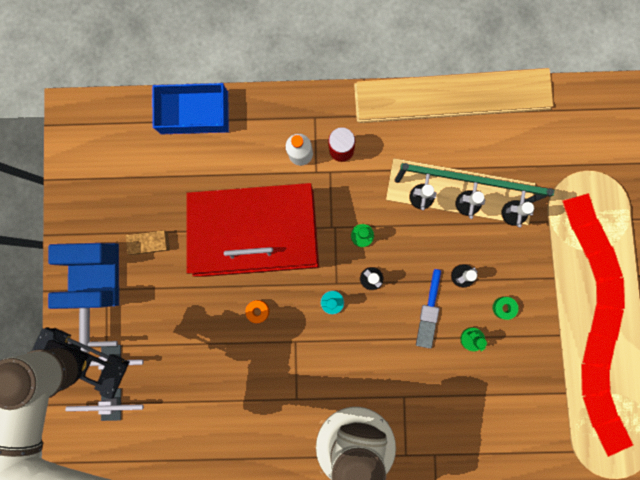

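The top view shows the case at (252,228) with its handle at (248,252). Three white-grip tampers hang on the rack at (428,188), (475,197) and (527,208).

Standing candidates in the top view:
- White grips at (372,278) and (464,275). These fit the description: white grip, black foot.
- Green at (363,235) and (474,339), and turquoise at (332,301). These are look-alikes and not meant.

Next I'll measure these and confirm in one enlarged crop.

```bash
cat > h.py <<'E'
import numpy as np,cv2
from rig import bot,cams
P={n:cams.camera_params(n) for n in("scene","top")}
def K(n):
    p=P[n];return np.array([[p['fx'],0,p['cx']],[0,p['fy'],p['cy']],[0,0,1]])
def M(n): return K(n)@P[n]['view'][:3]
def proj(n,X):
    q=M(n)@np.append(X,1);return q[:2]/q[2]
def plane(n,uv,z):
    V=P[n]['view'];R=V[:3,:3];C=-R.T@V[:3,3];d=R.T@np.linalg.inv(K(n))@np.array([*uv,1]);return C+d*(z-C[2])/d[2]
def tri(us,ut):
    X=cv2.triangulatePoints(M("scene"),M("top"),np.array(us,float).reshape(2,1),np.array(ut,float).reshape(2,1))[:,0];X=X[:3]/X[3]
    return X,max(np.linalg.norm(proj("scene",X)-us),np.linalg.norm(proj("top",X)-ut))
def blobs(m,amin=20):
    n,l,s,c=cv2.connectedComponentsWithStats(m.astype(np.uint8));return [(s[i,4],c[i],s[i,:4]) for i in range(1,n) if s[i,4]>=amin],l
def white(im): 
    h=cv2.cvtColor(im,cv2.COLOR_RGB2HSV);return (h[:,:,1]<45)&(h[:,:,2]>190)
def red(im):
    h=cv2.cvtColor(im,cv2.COLOR_RGB2HSV);return ((h[:,:,0]<6)|(h[:,:,0]>174))&(h[:,:,1]>180)&(h[:,:,2]>60)
def green(im):
    h=cv2.cvtColor(im,cv2.COLOR_RGB2HSV);return (h[:,:,0]>60)&(h[:,:,0]<90)&(h[:,:,1]>90)
def near(im,uv,r=14):
    b,_=blobs(white(im),12);b=[x for x in b if np.linalg.norm(x[1]-uv)<r];return max(b,key=lambda x:x[0])
E
python3 - <<'E'
from h import *
S=cv2.imread("pics/scene0.png")[:,:,::-1].copy();T=cv2.imread("pics/top0.png")[:,:,::-1].copy()
for us,ut in [((238,150),(527,208)),((248,175),(475,197)),((260,198),(428,188)),((293,177),(470,274)),((330,220),(374,278)),((369,275),(248,252))]:
    try:
        a=near(S,us);b=near(T,ut);X,e=tri(a[1],b[1]);print(a[0],a[1].round(1),b[0],b[1].round(1),X.round(4),round(e,2))
    except ValueError as ex: print("none",us,ut)
for n,im in(("scene",S),("top",T)):
    l=[b for b in blobs(red(im),2000)[0]];print(n,[(b[0],b[1].round(1),b[2]) for b in l])
    print("green",[(b[0],b[1].round(1),b[2]) for b in blobs(green(im),60)[0]])
# enlarged crops
c1=cv2.resize(T[130:350,170:550],None,fx=2,fy=2,interpolation=cv2.INTER_CUBIC)
c2=cv2.resize(S[140:360,210:430],None,fx=2.7,fy=2.7,interpolation=cv2.INTER_CUBIC)
cv2.imwrite("pics/c1.png",c1[:,:,::-1]);cv2.imwrite("pics/c2.png",c2[:,:,::-1])
E
```

```text
103 [238.9 149.9] 117 [527.1 207.5] [ 0.5696 -0.3891  0.2193] 1.75
90 [247.2 172. ] 117 [477.3 196.6] [ 0.5969 -0.2786  0.2282] 1.28
100 [259.8 196.8] 111 [427.3 189.9] [ 0.6148 -0.1691  0.2272] 1.49
64 [292.8 175.2] 97 [470.6 275.1] [ 0.4258 -0.2854  0.098 ] 0.59
71 [330.7 219.3] 118 [372.8 278.1] [ 0.4252 -0.0506  0.098 ] 0.46
none (369, 275) (248, 252)
scene [(np.int32(8305), array([352.6, 305.8]), array([296, 240, 117, 131], dtype=int32))]
green [(np.int32(1097), array([299.8,   8.6]), array([269,   0,  66,  25], dtype=int32)), (np.int32(1795), array([572.1,  16.1]), array([537,   0,  73,  42], dtype=int32)), (np.int32(459), array([530.5, 127.9]), array([515, 113,  29,  28], dtype=int32)), (np.int32(181), array([326.7, 165.7]), array([320, 150,  14,  26], dtype=int32)), (np.int32(162), array([233.1, 182.2]), array([221, 152,  28,  65], dtype=int32)), (np.int32(155), array([297.6, 162.7]), array([291, 156,  14,  14], dtype=int32)), (np.int32(275), array([361.7, 241.5]), array([353, 227,  17,  27], dtype=int32)), (np.int32(241), array([306.2, 249.8]), array([299, 235,  16,  26], dtype=int32))]
top [(np.int32(10558), array([251.1, 229.3]), array([187, 183, 132,  93], dtype=int32)), (np.int32(7243), array([600.1, 324.1]), array([563, 194,  70, 262], dtype=int32))]
green [(np.int32(853), array([479. , 179.6]), array([407, 165, 141,  31], dtype=int32)), (np.int32(389), array([362. , 235.1]), array([352, 224,  22,  23], dtype=int32)), (np.int32(368), array([332.2, 302.4]), array([321, 291,  23,  23], dtype=int32)), (np.int32(391), array([505.3, 307.6]), array([493, 297,  25,  22], dtype=int32)), (np.int32(448), array([473.2, 339.3]), array([461, 328,  26,  23], dtype=int32))]
```

View pics/c1.png

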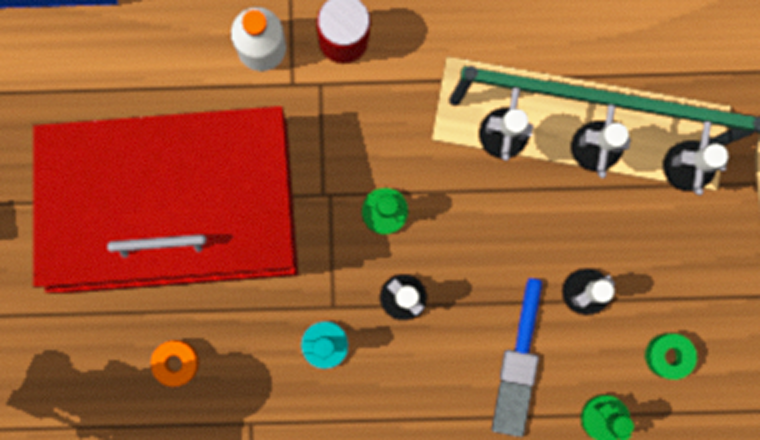

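View pics/c2.png

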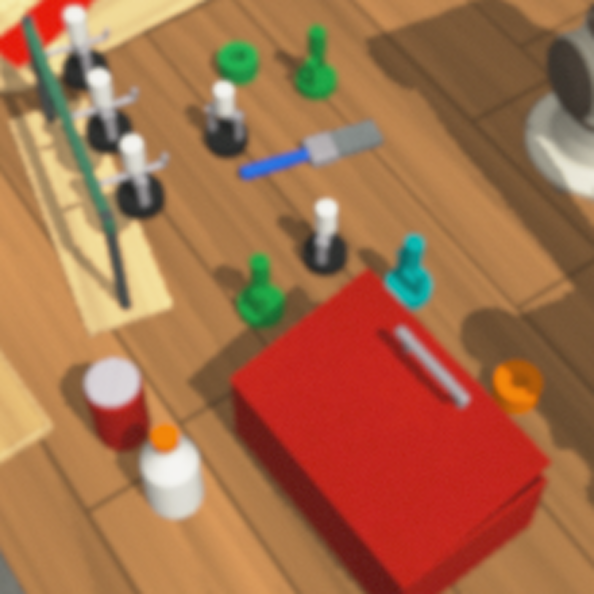

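The crops confirm five white-grip tampers, three hanging and two standing. The green and turquoise ones are clearly coloured. The lid looks slightly open, so I'll measure the case, handle and rack more closely.

```bash
python3 - <<'E'
from h import *
S=cv2.imread("pics/scene0.png")[:,:,::-1].copy();T=cv2.imread("pics/top0.png")[:,:,::-1].copy()
E={}
for n,im,(x0,y0,x1,y1) in(("scene",S,(345,250,395,300)),("top",T,(215,240,282,262))):
    h=cv2.cvtColor(im,cv2.COLOR_RGB2HSV);m=np.zeros(h.shape[:2],bool);m[y0:y1,x0:x1]=((h[:,:,1]<120)&(h[:,:,2]>95))[y0:y1,x0:x1]
    b,l=blobs(m,30);i=1+np.argmax([ (l==k+1).sum() for k in range(l.max())]) if 0 else max(range(1,l.max()+1),key=lambda k:(l==k).sum())
    p=np.argwhere(l==i)[:,::-1].astype(float);c=p.mean(0);d=np.linalg.svd(p-c,full_matrices=0)[2][0];t=(p-c)@d
    e=[c+d*t.min(),c+d*t.max()];e.sort(key=lambda q:q[0]);E[n]=e;print(n,len(p),np.round(e,1),c.round(1))
A,ea=tri(E["scene"][1],E["top"][0]);B,eb=tri(E["scene"][0],E["top"][1])
print("handle +y",A,ea,"-y",B,eb,"len",np.linalg.norm(A-B),"mid",(A+B)/2, "yaw of y axis",np.degrees(np.arctan2(*(A-B)[1::-1])))
# lid quad
for n,im in(("top",T),("scene",S)):
    b,l=blobs(red(im),2000);k=min(range(1,l.max()+1),key=lambda k:np.linalg.norm(np.argwhere(l==k).mean(0)[::-1]-((251,229) if n=="top" else (352,305))) if (l==k).sum()>2000 else 1e9)
    c=cv2.findContours((l==k).astype(np.uint8),0,2)[0][0];c=cv2.convexHull(c);print(n,cv2.approxPolyDP(c,3,True)[:,0].tolist())
# rail
b,l=blobs(green(T),60);k=l[int(179),479] or l[180,479]
for n,im,uv in(("top",T,(479,179)),("scene",S,(233,182))):
    b,l=blobs(green(im),60);k=min(range(1,l.max()+1),key=lambda k:np.linalg.norm(np.argwhere(l==k).mean(0)[::-1]-uv) if (l==k).sum()>60 else 1e9)
    r=cv2.minAreaRect(np.argwhere(l==k)[:,::-1].astype(np.float32));print(n,cv2.boxPoints(r).round(1).tolist())
E
```

```text
scene 188 [[356.9 261.1]
 [382.4 288.7]] [369.8 275.1]
top 247 [[223.9 253. ]
 [272.1 249.4]] [248.2 251.2]
handle +y [0.48991306 0.28781424 0.20528373] 0.5541677167910164 -y [0.49537561 0.178575   0.20783208] 0.2252865770238263 len 0.10940541417188426 mid [0.49264433 0.23319462 0.2065579 ] yaw of y axis 92.86271406125942
top [[310, 183], [317, 267], [213, 275], [187, 272], [187, 193]]
scene [[346, 240], [412, 309], [406, 332], [358, 370], [299, 301], [296, 285], [299, 276]]
top [[406.79998779296875, 169.89999389648438], [408.1000061035156, 162.89999389648438], [547.0999755859375, 188.39999389648438], [545.7999877929688, 195.3000030517578]]
scene [[219.3000030517578, 152.6999969482422], [222.6999969482422, 151.3000030517578], [248.5, 215.8000030517578], [245.10000610351562, 217.1999969482422]]
```

```bash
python3 - <<'E'
from h import *
ps=[plane("top",p,0.1285)[:2] for p in((187,193),(310,183))]
print("lid rear edge",ps,(ps[0]+ps[1])/2,np.linalg.norm(ps[0]-ps[1]),np.degrees(np.arctan2(*(ps[0]-ps[1])[::-1])))
X,e=tri((299,276),(310,183));print("rear -y corner?",X,e)
a,e1=tri((220.5,151.5),(547,191.5)); b,e2=tri((247,217),(407.3,166)); print("rail ends",a,e1,b,e2)
r=[plane("top",p,0.2)[:2] for p in((546.5,191.8),(407.5,166.4))];print(r,np.degrees(np.arctan2(*(r[1]-r[0])[::-1])))
for uv in((527.1,207.5),(477.3,196.6),(427.3,189.9)): print("hang",plane("top",uv,0.2225+.003)[:2],plane("scene",{527.1:(238.9,149.9),477.3:(247.2,172),427.3:(259.8,196.8)}[uv[0]],0.2255)[:2])
for us,ut in(((292.8,175.2),(470.6,275.1)),((330.7,219.3),(372.8,278.1))): print("stand",plane("top",ut,.092)[:2],plane("scene",us,.092)[:2])
E
```

```text
lid rear edge [array([0.64081706, 0.38834819]), array([0.6563722 , 0.09322397])] [0.64859463 0.24078608] 0.2955338607258892 93.01710244507795
rear -y corner? [0.64855291 0.09501629 0.15393898] 2.605359452885124
rail ends [ 0.61056803 -0.44797145  0.18490729] 0.7094044953361476 [ 0.67613223 -0.13116856  0.21016488] 0.6738079591780193
[array([ 0.60903536, -0.44243518]), array([ 0.67610158, -0.13205612])] 77.80707366626872
hang [ 0.57182597 -0.3892236 ] [ 0.56778394 -0.3787887 ]
hang [ 0.59920309 -0.28077849] [ 0.59300777 -0.27798908]
hang [ 0.61734365 -0.17097737] [ 0.61095521 -0.16715815]
stand [ 0.42685213 -0.28745849] [ 0.42136112 -0.28859776]
stand [ 0.4259056  -0.05148134] [ 0.42132309 -0.05315698]
```

```bash
cat > go.py <<'E'
import sys
from h import *
from scipy.spatial.transform import Rotation as Ro
def go(*pts):
    """pts: (x,y,zgrasp,yaw of tool x in deg) world -> tool shift mm & turn"""
    s=bot.get_state();q=s['orientation'];R=Ro.from_quat([q[1],q[2],q[3],q[0]]).as_matrix()
    R0=R.copy();p=s['position'];yaw=np.degrees(np.arctan2(R[1,0],R[0,0]))
    print("t",round(s['time'],2),"tcp",p.round(4),"graspz",round(p[2]-.164,4),"yaw",round(yaw,1),"tilt",R[:,2].round(3),"j",s['joints'].round(2),"F",s['ft_force'].round(1),"gap",round(s['finger_gap'],4),"gf",round(s['gripper_force'],1))
    for x,y,z,w in pts:
        d=np.array([x,y,z+.164])-p;t=-((w-yaw+180)%360-180);print(" ->",(R0.T@d*1000).round(1),"turn",round(t,1))
E
python3 -c "
from go import *
go((.4926,.2332,.286,-87),(.4926,.2332,.2055,-87))"
```

```text
t 0.1 tcp [0.2666 0.5651 0.4038] graspz 0.2398 yaw -25.3 tilt [-0.001 -0.002 -1.   ] j [ 1.39  0.39  0.01 -0.   -1.19 -0.26] F [ 0.3  0.8 -0.5] gap 0.0872 gf 0.0
 -> [346.1 203.8 -45.8] turn 61.7
 -> [346.1 203.6  34.7] turn 61.7
```

Call:
drive_tool([
  {"xyz": [0,0,-46],"turn": 0,"gripper": 50},
  {"xyz": [45,25,-46],"turn": 8,"gripper": 50},
  {"xyz": [88,52,-46],"turn": 16,"gripper": 50},
  {"xyz": [131,77,-46],"turn": 24,"gripper": 50},
  {"xyz": [174,102,-46],"turn": 32,"gripper": 50},
  {"xyz": [217,128,-46],"turn": 40,"gripper": 50},
  {"xyz": [260,153,-46],"turn": 48,"gripper": 50},
  {"xyz": [303,178,-46],"turn": 56,"gripper": 50},
  {"xyz": [346,204,-46],"turn": 61.7,"gripper": 50},
  {"xyz": [346,204,-46],"turn": 61.7,"gripper": 50},
])

```text
time: 1.1
position: [0.4945, 0.2289, 0.4502]
orientation: [0.001, 0.723, -0.691, 0.0]
ft_force: [-1.6, 0.2, 0.1]
finger_gap: 0.0497
gripper_force: 0.0
```

```bash
python3 -c "
from go import *
go((.4926,.2332,.2055,-87))
for n in('scene','top'): cv2.imwrite(f'pics/{n}1.png',cams.capture(n)[:,:,::-1])
a=cv2.imread('pics/scene1.png')[170:370,250:470];b=cv2.imread('pics/top1.png')[150:350,140:360]
cv2.imwrite('pics/m1.png',cv2.resize(np.hstack([a,b]),None,fx=1.8,fy=1.8,interpolation=2))"
```

```text
t 1.1 tcp [0.4945 0.2289 0.4502] graspz 0.2862 yaw -87.4 tilt [-0.001 -0.001 -1.   ] j [ 0.73  0.22 -0.11  0.   -1.24 -0.69] F [-1.6  0.2  0.1] gap 0.0497 gf 0.0
 -> [-4.5  1.6 80.7] turn -0.4
```

View pics/m1.png

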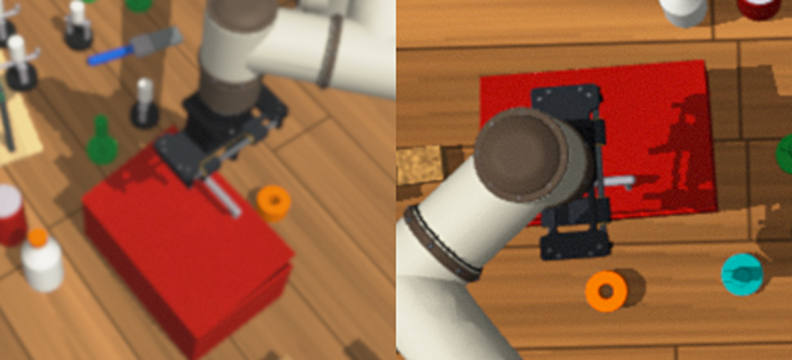

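The gripper straddles the handle, so I'll descend and close.

Call:
drive_tool([
  {"xyz": [-4,1,30],"turn": 0,"gripper": 50},
  {"xyz": [-4,1,60],"turn": 0,"gripper": 50},
  {"xyz": [-4,1,81],"turn": 0,"gripper": 50},
  {"xyz": [-4,1,81],"turn": 0,"gripper": 50},
  {"xyz": [-4,1,81],"turn": 0,"gripper": 0},
  {"xyz": [-4,1,81],"turn": 0,"gripper": 0},
  {"xyz": [-4,1,81],"turn": 0,"gripper": 0},
  {"xyz": [-4,1,81],"turn": 0,"gripper": 0},
  {"xyz": [-4,1,81],"turn": 0,"gripper": 0},
  {"xyz": [-4,1,81],"turn": 0,"gripper": 0},
])

```text
time: 2.2
position: [0.4906, 0.2369, 0.3699]
orientation: [0.001, 0.725, -0.688, -0.001]
ft_force: [-5.6, 3.2, 1.7]
finger_gap: 0.01
gripper_force: 29.9
```

```bash
python3 -c "
from go import *
s=bot.get_state();p=s['position'];u=np.array([np.cos(np.radians(3)),np.sin(np.radians(3))]);h=np.array([.647,.241])
r=(p[:2]-h)@u;z=p[2]-.164-.1225;print('rel hinge',r,z,np.hypot(r,z),np.degrees(np.arctan2(z,-r)))
a0=np.arctan2(z,-r);pts=[]
for a in np.linspace(a0,np.radians(14.2)+1.72,14)[1:]:
    q=-.1754*np.cos(a);pts.append((*(p[:2]+u*(q+.1754*np.cos(a0))),p[2]-.164+.1754*(np.sin(a)-np.sin(a0)),-87))
go(*pts)"
```

```text
rel hinge -0.15638074197154395 0.08337120018817865 0.177216515822843 28.063397509152598
t 2.2 tcp [0.4906 0.2369 0.3699] graspz 0.2059 yaw -87.0 tilt [-0.002 -0.    -1.   ] j [ 0.75  0.28 -0.24 -0.   -1.05 -0.69] F [-5.6  3.2  1.7] gap 0.01 gf 29.9
 -> [  0.  -10.3 -17.1] turn 0.0
 -> [  0.  -22.5 -32.8] turn 0.0
 -> [  0.  -36.4 -47.1] turn 0.0
 -> [  0.  -51.8 -59.7] turn 0.0
 -> [  0.  -68.6 -70.5] turn 0.0
 -> [  0.  -86.5 -79.3] turn 0.0
 -> [   0.  -105.2  -86.1] turn 0.0
 -> [   0.  -124.6  -90.6] turn 0.0
 -> [   0.  -144.4  -93. ] turn 0.0
 -> [   0.  -164.4  -93. ] turn 0.0
 -> [   0.  -184.2  -90.8] turn 0.0
 -> [   0.  -203.6  -86.4] turn 0.0
 -> [   0.  -222.4  -79.8] turn 0.0
```

Call:
drive_tool([
  {"xyz": [0,-5,-9],"turn": 0,"gripper": 0},
  {"xyz": [0,-10,-17],"turn": 0,"gripper": 0},
  {"xyz": [0,-22,-33],"turn": 0,"gripper": 0},
  {"xyz": [0,-36,-47],"turn": 0,"gripper": 0},
  {"xyz": [0,-52,-60],"turn": 0,"gripper": 0},
  {"xyz": [0,-69,-70],"turn": 0,"gripper": 0},
  {"xyz": [0,-86,-79],"turn": 0,"gripper": 0},
  {"xyz": [0,-105,-86],"turn": 0,"gripper": 0},
  {"xyz": [0,-125,-91],"turn": 0,"gripper": 0},
  {"xyz": [0,-125,-91],"turn": 0,"gripper": 0},
])

```text
time: 3.2
position: [0.618, 0.2431, 0.4637]
orientation: [-0.001, 0.725, -0.688, 0.002]
ft_force: [0.4, -2.1, 4.5]
finger_gap: 0.0099
gripper_force: 30.0
```

Call:
drive_tool([
  {"xyz": [0,-10,-2],"turn": 0,"gripper": 0},
  {"xyz": [0,-20,-2],"turn": 0,"gripper": 0},
  {"xyz": [0,-40,-2],"turn": 0,"gripper": 0},
  {"xyz": [0,-59,0],"turn": 0,"gripper": 0},
  {"xyz": [0,-78,4],"turn": 0,"gripper": 0},
  {"xyz": [0,-97,11],"turn": 0,"gripper": 0},
  {"xyz": [0,-100,12],"turn": 0,"gripper": 0},
  {"xyz": [0,-100,12],"turn": 0,"gripper": 0},
  {"xyz": [0,-100,12],"turn": 0,"gripper": 0},
  {"xyz": [0,-100,12],"turn": 0,"gripper": 0},
])

```text
time: 4.2
position: [0.7127, 0.2474, 0.451]
orientation: [0.007, 0.726, -0.688, -0.002]
ft_force: [-19.6, -4.5, 8.8]
finger_gap: 0.0099
gripper_force: 30.0
```

```bash
python3 -c "
from go import *
go()
s=bot.get_state();p=s['position'];u=np.array([np.cos(np.radians(3)),np.sin(np.radians(3))]);h=np.array([.647,.241])
r=(p[:2]-h)@u;z=p[2]-.164-.1225;print('rel hinge',r,z,np.hypot(r,z),'lid',np.arctan2(z,-r)-np.radians(14.2))
for n in('scene','top'): cv2.imwrite(f'pics/{n}2.png',cams.capture(n)[:,:,::-1])
a=cv2.imread('pics/scene2.png')[150:380,230:470];b=cv2.imread('pics/top2.png')[100:330,140:380]
cv2.imwrite('pics/m2.png',cv2.resize(np.hstack([a,b]),None,fx=1.65,fy=1.65,interpolation=2))"
```

```text
t 4.2 tcp [0.7127 0.2474 0.451 ] graspz 0.287 yaw -86.9 tilt [-0.013 -0.008 -1.   ] j [ 0.55  0.6   0.48 -0.   -1.47 -0.49] F [-19.6  -4.5   8.8] gap 0.0099 gf 30.0
rel hinge 0.06589452772803678 0.16451960124245163 0.17722524644495857 lid 1.7039201014248229
```

View pics/m2.png

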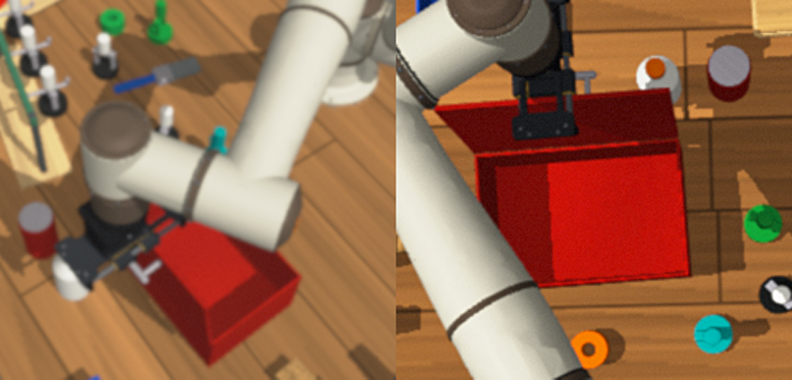

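The lid rests on its stop at about 1.70 rad. I'll open slightly and rise straight up.

Call:
drive_tool([
  {"xyz": [0,0,0],"turn": 0,"gripper": 24},
  {"xyz": [0,0,0],"turn": 0,"gripper": 24},
  {"xyz": [0,0,0],"turn": 0,"gripper": 24},
  {"xyz": [0,0,0],"turn": 0,"gripper": 24},
  {"xyz": [0,0,-20],"turn": 0,"gripper": 24},
  {"xyz": [0,0,-40],"turn": 0,"gripper": 24},
  {"xyz": [0,0,-60],"turn": 0,"gripper": 24},
  {"xyz": [0,0,-80],"turn": 0,"gripper": 24},
  {"xyz": [0,0,-80],"turn": 0,"gripper": 24},
  {"xyz": [0,0,-80],"turn": 0,"gripper": 24},
])

```text
time: 5.3
position: [0.7163, 0.2492, 0.5281]
orientation: [-0.0, 0.726, -0.688, -0.0]
ft_force: [-0.2, -0.1, 0.3]
finger_gap: 0.024
gripper_force: 0.0
```

```bash
python3 -c "
from go import *
go((.60,.10,.36,3),(.5955,-.2795,.29,-12.2),(.619,-.171,.29,-12.2),(.619,-.171,.2275,-12.2))"
```

```text
t 5.3 tcp [0.7163 0.2492 0.5281] graspz 0.3641 yaw -87.0 tilt [ 0.     0.001 -1.   ] j [ 0.55  0.6   0.67 -0.   -1.63 -0.49] F [-0.2 -0.1  0.3] gap 0.024 gf 0.0
 -> [142.8 124.    3.9] turn -90.0
 -> [521.6 148.7  73.6] turn -74.8
 -> [414.5 119.5  73.7] turn -74.8
 -> [414.6 119.5 136.2] turn -74.8
```

Call:
drive_tool([
  {"xyz": [42,12,4],"turn": -8,"gripper": 60},
  {"xyz": [84,24,4],"turn": -16,"gripper": 60},
  {"xyz": [126,36,10],"turn": -24,"gripper": 60},
  {"xyz": [168,48,20],"turn": -32,"gripper": 60},
  {"xyz": [210,60,30],"turn": -40,"gripper": 60},
  {"xyz": [252,72,40],"turn": -48,"gripper": 60},
  {"xyz": [294,84,50],"turn": -56,"gripper": 60},
  {"xyz": [336,96,60],"turn": -64,"gripper": 60},
  {"xyz": [378,108,70],"turn": -72,"gripper": 60},
  {"xyz": [414,119,74],"turn": -75,"gripper": 60},
])

```text
time: 6.3
position: [0.6181, -0.1726, 0.4516]
orientation: [-0.0, 0.995, -0.103, -0.002]
ft_force: [0.8, 0.5, -0.2]
finger_gap: 0.0601
gripper_force: 0.0
```

```bash
python3 -c "
from go import *
go((.619,-.171,.29,-12.2),(.6165,-.1705,.2275,-12.2))
T=cams.capture('top');cv2.imwrite('pics/top3.png',T[:,:,::-1])
cv2.imwrite('pics/m3.png',cv2.resize(T[130:330,160:560],None,fx=2,fy=2,interpolation=2)[:,:,::-1])"
```

```text
t 6.3 tcp [ 0.6181 -0.1726  0.4516] graspz 0.2876 yaw -11.8 tilt [-0.004  0.001 -1.   ] j [-0.02  0.39  0.13 -0.   -1.32  1.39] F [ 0.8  0.5 -0.2] gap 0.0601 gf 0.0
 -> [ 0.6 -1.8 -2.4] turn 0.4
 -> [-1.7 -1.7 60.1] turn 0.4
```

View pics/m3.png

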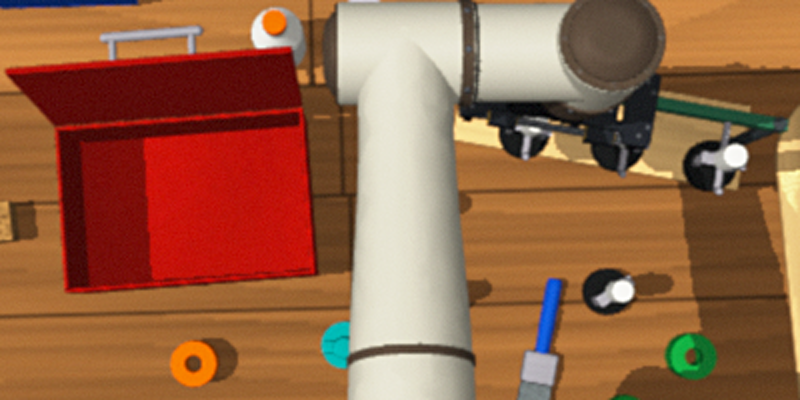

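Call:
drive_tool([
  {"xyz": [-1,-2,0],"turn": 0,"gripper": 60},
  {"xyz": [-1,-2,20],"turn": 0,"gripper": 60},
  {"xyz": [-1,-2,40],"turn": 0,"gripper": 60},
  {"xyz": [-1,-2,60],"turn": 0,"gripper": 60},
  {"xyz": [-1,-2,60],"turn": 0,"gripper": 60},
  {"xyz": [-1,-2,60],"turn": 0,"gripper": 0},
  {"xyz": [-1,-2,60],"turn": 0,"gripper": 0},
  {"xyz": [-1,-2,60],"turn": 0,"gripper": 0},
  {"xyz": [-1,-2,60],"turn": 0,"gripper": 0},
  {"xyz": [-1,-2,60],"turn": 0,"gripper": 0},
])

```text
time: 7.35
position: [0.6186, -0.1687, 0.3954]
orientation: [0.0, 0.995, -0.104, 0.0]
ft_force: [-1.0, -2.1, 1.5]
finger_gap: 0.0282
gripper_force: 1.0
```

```bash
python3 -c "
from go import *
c=[plane('top',u,.1225)[:2] for u in((190,194),(312.5,185),(318.5,266),(194,275))];m=sum(c)/4;print(c,m,np.linalg.norm(c[0]-c[1]),np.linalg.norm(c[1]-c[2]))
go((.6165,-.1705,.2275,-12.2))"
```

```text
[array([0.6391098 , 0.38263943]), array([0.65234909, 0.08761086]), array([0.45789155, 0.07812588]), array([0.44447055, 0.37513449])] [0.54845525 0.23087766] 0.2953254730490782 0.19468872328904963
t 7.35 tcp [ 0.6186 -0.1687  0.3954] graspz 0.2314 yaw -12.0 tilt [ 0.001 -0.001 -1.   ] j [-0.01  0.42  0.04  0.   -1.19  1.38] F [-1.  -2.1  1.5] gap 0.0282 gf 1.0
 -> [-1.7  2.2  3.9] turn 0.2
```

Call:
drive_tool([
  {"xyz": [0,0,3],"turn": 0,"gripper": 0},
  {"xyz": [0,0,3],"turn": 0,"gripper": 0},
  {"xyz": [0,0,3],"turn": 0,"gripper": 0},
  {"xyz": [0,0,-8],"turn": 0,"gripper": 0},
  {"xyz": [0,0,-19],"turn": 0,"gripper": 0},
  {"xyz": [0,0,-19],"turn": 0,"gripper": 0},
  {"xyz": [0,0,-19],"turn": 0,"gripper": 0},
  {"xyz": [0,0,-19],"turn": 0,"gripper": 0},
  {"xyz": [0,0,-19],"turn": 0,"gripper": 0},
  {"xyz": [0,0,-19],"turn": 0,"gripper": 0},
])

```text
time: 8.35
position: [0.6186, -0.1685, 0.4132]
orientation: [-0.0, 0.995, -0.104, -0.001]
ft_force: [-0.4, -0.3, -4.3]
finger_gap: 0.0251
gripper_force: 29.7
```

Call:
drive_tool([
  {"xyz": [-10,0,-19],"turn": 0,"gripper": 0},
  {"xyz": [-20,0,0],"turn": 0,"gripper": 0},
  {"xyz": [-35,0,0],"turn": 0,"gripper": 0},
  {"xyz": [-50,0,0],"turn": 0,"gripper": 0},
  {"xyz": [-65,0,0],"turn": 0,"gripper": 0},
  {"xyz": [-80,0,0],"turn": 0,"gripper": 0},
  {"xyz": [-95,0,0],"turn": 0,"gripper": 0},
  {"xyz": [-95,0,-20],"turn": 0,"gripper": 0},
  {"xyz": [-95,0,-30],"turn": 0,"gripper": 0},
  {"xyz": [-95,0,-30],"turn": 0,"gripper": 0},
])

```text
time: 9.35
position: [0.5261, -0.1489, 0.4459]
orientation: [-0.0, 0.995, -0.104, 0.003]
ft_force: [0.2, -0.3, -2.4]
finger_gap: 0.0253
gripper_force: 29.9
```

```bash
cat >> go.py <<'E'
th=np.radians(3);C=np.array([.5485,.2335])
def slot(i,j,z,w=3): 
    q=C+i*np.array([np.cos(th),np.sin(th)])+j*np.array([-np.sin(th),np.cos(th)]);return (*q,z,w)
E
python3 -c "
from go import *
go(slot(.045,.09,.28),slot(.045,.09,.101))
T=cams.capture('scene');cv2.imwrite('pics/m4.png',cv2.resize(T[110:330,190:440],None,fx=2.5,fy=2.5,interpolation=2)[:,:,::-1])"
```

```text
t 9.35 tcp [ 0.5261 -0.1489  0.4459] graspz 0.2819 yaw -11.9 tilt [ 0.005 -0.001 -1.   ] j [ 0.02  0.22 -0.12  0.   -1.22  1.34] F [ 0.2 -0.3 -2.4] gap 0.0253 gf 29.9
 -> [ -37.  -477.3    2. ] turn -14.9
 -> [ -37.9 -477.2  181. ] turn -14.9
```

View pics/m4.png

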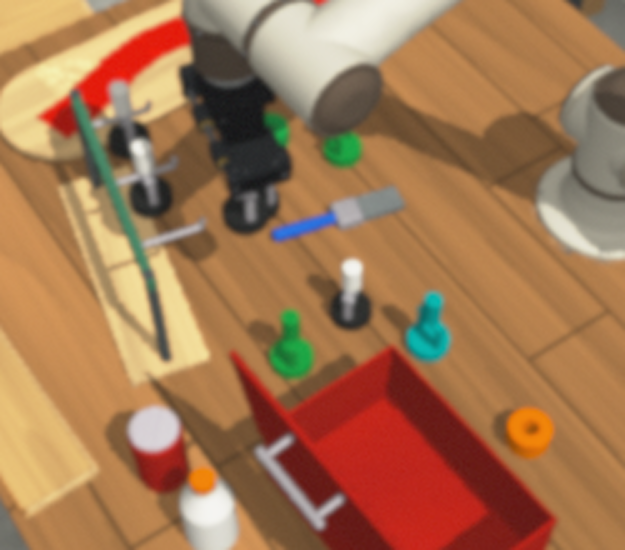

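The tamper is off its hook and held. The hook at crop (175,235) is empty and the other two still hang. Carrying it to the case.

Call:
drive_tool([
  {"xyz": [-4,-45,0],"turn": -1,"gripper": 0},
  {"xyz": [-8,-90,0],"turn": -3,"gripper": 0},
  {"xyz": [-12,-135,0],"turn": -5,"gripper": 0},
  {"xyz": [-16,-180,0],"turn": -7,"gripper": 0},
  {"xyz": [-20,-225,0],"turn": -9,"gripper": 0},
  {"xyz": [-24,-270,0],"turn": -11,"gripper": 0},
  {"xyz": [-28,-315,0],"turn": -13,"gripper": 0},
  {"xyz": [-32,-360,0],"turn": -15,"gripper": 0},
  {"xyz": [-36,-410,0],"turn": -15,"gripper": 0},
  {"xyz": [-37,-455,2],"turn": -15,"gripper": 0},
])

```text
time: 10.4
position: [0.5837, 0.3064, 0.4405]
orientation: [0.0, 1.0, 0.027, -0.001]
ft_force: [0.6, -0.4, -3.4]
finger_gap: 0.0253
gripper_force: 29.8
```

Call:
drive_tool([
  {"xyz": [0,-22,0],"turn": 0,"gripper": 0},
  {"xyz": [0,-22,0],"turn": 0,"gripper": 0},
  {"xyz": [0,-22,20],"turn": 0,"gripper": 0},
  {"xyz": [0,-22,50],"turn": 0,"gripper": 0},
  {"xyz": [0,-22,80],"turn": 0,"gripper": 0},
  {"xyz": [0,-22,110],"turn": 0,"gripper": 0},
  {"xyz": [0,-22,140],"turn": 0,"gripper": 0},
  {"xyz": [0,-22,160],"turn": 0,"gripper": 0},
  {"xyz": [0,-22,160],"turn": 0,"gripper": 0},
  {"xyz": [0,-22,160],"turn": 0,"gripper": 0},
])

```text
time: 11.4
position: [0.5829, 0.3252, 0.2819]
orientation: [0.0, 1.0, 0.026, 0.0]
ft_force: [0.0, 0.4, -2.5]
finger_gap: 0.025
gripper_force: 29.9
```

```bash
python3 -c "
from go import *
go(slot(.045,.09,.101))"
```

```text
t 11.4 tcp [0.5829 0.3252 0.2819] graspz 0.1179 yaw 3.0 tilt [ 0.    -0.001 -1.   ] j [ 0.75  0.55 -0.04  0.   -0.98  0.87] F [ 0.   0.4 -2.5] gap 0.025 gf 29.9
 -> [ 5.8 -0.2 16.9] turn 0.0
```

Lower the rest, release with a modest opening, and rise.

Call:
drive_tool([
  {"xyz": [6,0,8],"turn": 0,"gripper": 0},
  {"xyz": [6,0,17],"turn": 0,"gripper": 0},
  {"xyz": [6,0,17],"turn": 0,"gripper": 0},
  {"xyz": [6,0,18],"turn": 0,"gripper": 0},
  {"xyz": [6,0,18],"turn": 0,"gripper": 44},
  {"xyz": [6,0,18],"turn": 0,"gripper": 44},
  {"xyz": [6,0,18],"turn": 0,"gripper": 44},
  {"xyz": [6,0,-20],"turn": 0,"gripper": 44},
  {"xyz": [6,0,-60],"turn": 0,"gripper": 44},
  {"xyz": [6,0,-110],"turn": 0,"gripper": 44},
])

```text
time: 12.4
position: [0.5881, 0.3263, 0.3909]
orientation: [0.001, 1.0, 0.027, -0.002]
ft_force: [1.4, 0.4, 0.1]
finger_gap: 0.0441
gripper_force: 0.0
```

```bash
python3 -c "
from go import *
go((.5965,-.279,.29,-12.2))"
```

```text
t 12.4 tcp [0.5881 0.3263 0.3909] graspz 0.2269 yaw 3.1 tilt [-0.004 -0.003 -1.   ] j [ 0.75  0.48  0.12 -0.   -1.22  0.88] F [1.4 0.4 0.1] gap 0.0441 gf 0.0
 -> [-24.2 605.  -61.4] turn 15.3
```

Call:
drive_tool([
  {"xyz": [0,30,-40],"turn": 0,"gripper": 60},
  {"xyz": [-4,75,-61],"turn": 2,"gripper": 60},
  {"xyz": [-6,120,-61],"turn": 4,"gripper": 60},
  {"xyz": [-8,165,-61],"turn": 6,"gripper": 60},
  {"xyz": [-10,210,-61],"turn": 8,"gripper": 60},
  {"xyz": [-12,255,-61],"turn": 10,"gripper": 60},
  {"xyz": [-14,300,-61],"turn": 12,"gripper": 60},
  {"xyz": [-16,350,-61],"turn": 14,"gripper": 60},
  {"xyz": [-18,400,-61],"turn": 15.3,"gripper": 60},
  {"xyz": [-20,450,-61],"turn": 15.3,"gripper": 60},
])

```text
time: 13.4
position: [0.5922, -0.1257, 0.4527]
orientation: [-0.0, 0.994, -0.107, 0.0]
ft_force: [0.6, 0.5, 0.2]
finger_gap: 0.0601
gripper_force: 0.0
```

```bash
python3 -c "
from go import *
go((.5965,-.279,.29,-12.2),(.5965,-.279,.228,-12.2))"
```

```text
t 13.4 tcp [ 0.5922 -0.1257  0.4527] graspz 0.2887 yaw -12.2 tilt [ 0.  0. -1.] j [ 0.06  0.32  0.04 -0.   -1.28  1.3 ] F [0.6 0.5 0.2] gap 0.0601 gf 0.0
 -> [ 36.7 148.9  -1.3] turn -0.0
 -> [ 36.7 148.9  60.7] turn -0.0
```

Call:
drive_tool([
  {"xyz": [10,45,0],"turn": 0,"gripper": 60},
  {"xyz": [20,90,0],"turn": 0,"gripper": 60},
  {"xyz": [30,130,0],"turn": 0,"gripper": 60},
  {"xyz": [37,149,0],"turn": 0,"gripper": 60},
  {"xyz": [37,149,0],"turn": 0,"gripper": 60},
  {"xyz": [37,149,0],"turn": 0,"gripper": 60},
  {"xyz": [37,149,20],"turn": 0,"gripper": 60},
  {"xyz": [37,149,40],"turn": 0,"gripper": 60},
  {"xyz": [37,149,60],"turn": 0,"gripper": 60},
  {"xyz": [37,149,60],"turn": 0,"gripper": 60},
])

```text
time: 14.4
position: [0.5966, -0.2757, 0.3896]
orientation: [-0.001, 0.994, -0.106, -0.003]
ft_force: [-0.4, 1.2, 0.2]
finger_gap: 0.0599
gripper_force: 0.0
```

Call:
drive_tool([
  {"xyz": [0,0,0],"turn": 0,"gripper": 0},
  {"xyz": [0,0,0],"turn": 0,"gripper": 0},
  {"xyz": [0,0,0],"turn": 0,"gripper": 0},
  {"xyz": [0,0,0],"turn": 0,"gripper": 0},
  {"xyz": [0,0,0],"turn": 0,"gripper": 0},
  {"xyz": [0,0,0],"turn": 0,"gripper": 0},
  {"xyz": [0,0,0],"turn": 0,"gripper": 0},
  {"xyz": [0,0,-10],"turn": 0,"gripper": 0},
  {"xyz": [0,0,-22],"turn": 0,"gripper": 0},
  {"xyz": [0,0,-22],"turn": 0,"gripper": 0},
])

```text
time: 15.4
position: [0.5973, -0.2777, 0.4172]
orientation: [0.001, 0.994, -0.107, 0.002]
ft_force: [1.2, 0.0, -1.5]
finger_gap: 0.0254
gripper_force: 29.9
```

Call:
drive_tool([
  {"xyz": [0,0,0],"turn": 0,"gripper": 0},
  {"xyz": [-15,0,0],"turn": 0,"gripper": 0},
  {"xyz": [-30,0,0],"turn": 0,"gripper": 0},
  {"xyz": [-45,0,0],"turn": 0,"gripper": 0},
  {"xyz": [-60,0,0],"turn": 0,"gripper": 0},
  {"xyz": [-75,0,0],"turn": 0,"gripper": 0},
  {"xyz": [-95,0,0],"turn": 0,"gripper": 0},
  {"xyz": [-95,0,-15],"turn": 0,"gripper": 0},
  {"xyz": [-95,0,-30],"turn": 0,"gripper": 0},
  {"xyz": [-95,0,-30],"turn": 0,"gripper": 0},
])

```text
time: 16.4
position: [0.5042, -0.2575, 0.4468]
orientation: [0.0, 0.994, -0.107, 0.002]
ft_force: [1.1, -0.8, -1.8]
finger_gap: 0.0252
gripper_force: 29.9
```

```bash
python3 -c "
from go import *
go(slot(.045,0,.28))"
```

```text
t 16.4 tcp [ 0.5042 -0.2575  0.4468] graspz 0.2828 yaw -12.2 tilt [ 0.004 -0.001 -1.   ] j [-0.19  0.26 -0.07  0.   -1.24  1.54] F [ 1.1 -0.8 -1.8] gap 0.0252 gf 29.9
 -> [ -17.5 -501.     2.5] turn -15.2
```

Call:
drive_tool([
  {"xyz": [-2,-45,0],"turn": -1,"gripper": 0},
  {"xyz": [-3,-90,0],"turn": -3,"gripper": 0},
  {"xyz": [-5,-135,0],"turn": -5,"gripper": 0},
  {"xyz": [-7,-180,0],"turn": -7,"gripper": 0},
  {"xyz": [-9,-225,0],"turn": -9,"gripper": 0},
  {"xyz": [-11,-270,0],"turn": -11,"gripper": 0},
  {"xyz": [-13,-320,0],"turn": -13,"gripper": 0},
  {"xyz": [-15,-370,0],"turn": -15,"gripper": 0},
  {"xyz": [-17,-420,0],"turn": -15,"gripper": 0},
  {"xyz": [-17,-465,2],"turn": -15,"gripper": 0},
])

```text
time: 17.4
position: [0.5861, 0.2031, 0.4416]
orientation: [0.0, 1.0, 0.024, -0.001]
ft_force: [0.3, 0.3, -2.8]
finger_gap: 0.0254
gripper_force: 29.9
```

Call:
drive_tool([
  {"xyz": [2,-33,0],"turn": 0,"gripper": 0},
  {"xyz": [2,-33,0],"turn": 0,"gripper": 0},
  {"xyz": [2,-33,0],"turn": 0,"gripper": 0},
  {"xyz": [2,-33,30],"turn": 0,"gripper": 0},
  {"xyz": [2,-33,60],"turn": 0,"gripper": 0},
  {"xyz": [2,-33,90],"turn": 0,"gripper": 0},
  {"xyz": [2,-33,120],"turn": 0,"gripper": 0},
  {"xyz": [2,-33,150],"turn": 0,"gripper": 0},
  {"xyz": [2,-33,150],"turn": 0,"gripper": 0},
  {"xyz": [2,-33,150],"turn": 0,"gripper": 0},
])

```text
time: 18.4
position: [0.587, 0.2327, 0.2931]
orientation: [0.0, 1.0, 0.024, -0.0]
ft_force: [0.0, -1.0, -1.1]
finger_gap: 0.0252
gripper_force: 29.9
```

```bash
python3 -c "
from go import *
go(slot(.045,0,.100))"
```

```text
t 18.4 tcp [0.587  0.2327 0.2931] graspz 0.1291 yaw 2.7 tilt [ 0.    -0.001 -1.   ] j [ 0.63  0.49 -0.12  0.   -0.96  0.98] F [ 0.  -1.  -1.1] gap 0.0252 gf 29.9
 -> [ 6.5 -2.8 29.1] turn -0.3
```

Call:
drive_tool([
  {"xyz": [6,-3,15],"turn": 0,"gripper": 0},
  {"xyz": [6,-3,29],"turn": 0,"gripper": 0},
  {"xyz": [6,-3,30],"turn": 0,"gripper": 0},
  {"xyz": [6,-3,31],"turn": 0,"gripper": 0},
  {"xyz": [6,-3,31],"turn": 0,"gripper": 44},
  {"xyz": [6,-3,31],"turn": 0,"gripper": 44},
  {"xyz": [6,-3,31],"turn": 0,"gripper": 44},
  {"xyz": [6,-3,-10],"turn": 0,"gripper": 44},
  {"xyz": [6,-3,-50],"turn": 0,"gripper": 44},
  {"xyz": [6,-3,-100],"turn": 0,"gripper": 44},
])

```text
time: 19.4
position: [0.5919, 0.2369, 0.3921]
orientation: [0.001, 1.0, 0.024, -0.002]
ft_force: [0.5, 0.1, 0.2]
finger_gap: 0.0438
gripper_force: 0.0
```

```bash
python3 -c "
from go import *
go((.573,-.3875,.29,-12.2))"
```

```text
t 19.4 tcp [0.5919 0.2369 0.3921] graspz 0.2281 yaw 2.7 tilt [-0.005 -0.002 -1.   ] j [ 0.63  0.42  0.02 -0.   -1.18  0.99] F [0.5 0.1 0.2] gap 0.0438 gf 0.0
 -> [-49.  622.9 -60.4] turn 14.9
```

Call:
drive_tool([
  {"xyz": [0,30,-40],"turn": 0,"gripper": 60},
  {"xyz": [-4,75,-60],"turn": 2,"gripper": 60},
  {"xyz": [-8,120,-60],"turn": 4,"gripper": 60},
  {"xyz": [-12,165,-60],"turn": 6,"gripper": 60},
  {"xyz": [-16,210,-60],"turn": 8,"gripper": 60},
  {"xyz": [-20,255,-60],"turn": 10,"gripper": 60},
  {"xyz": [-24,300,-60],"turn": 12,"gripper": 60},
  {"xyz": [-28,350,-60],"turn": 14,"gripper": 60},
  {"xyz": [-32,400,-60],"turn": 15,"gripper": 60},
  {"xyz": [-36,450,-60],"turn": 15,"gripper": 60},
])

```text
time: 20.4
position: [0.5775, -0.2154, 0.4525]
orientation: [-0.0, 0.994, -0.107, -0.0]
ft_force: [0.7, 1.2, -0.3]
finger_gap: 0.0604
gripper_force: 0.0
```

```bash
python3 -c "
from go import *
go((.573,-.3875,.29,-12.2),(.573,-.3875,.228,-12.2))
S=cams.capture('scene');T=cams.capture('top')
cv2.imwrite('pics/m5.png',np.hstack([cv2.resize(S[130:370,190:430],(400,400),interpolation=2),cv2.resize(T[120:320,160:360],(400,400),interpolation=2)])[:,:,::-1])"
```

```text
t 20.4 tcp [ 0.5775 -0.2154  0.4525] graspz 0.2885 yaw -12.2 tilt [-0.001  0.001 -1.   ] j [-0.09  0.34  0.06 -0.   -1.29  1.45] F [ 0.7  1.2 -0.3] gap 0.0604 gf 0.0
 -> [ 32.1 169.1  -1.6] turn -0.0
 -> [ 32.1 169.1  60.4] turn -0.0
```

View pics/m5.png

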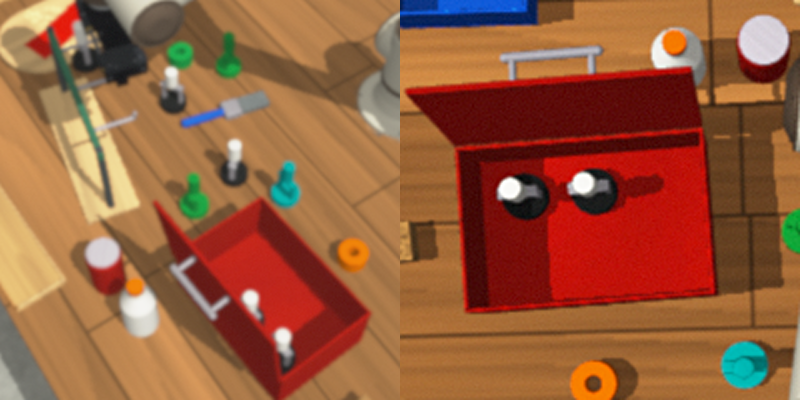

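Two tampers stand in the case and the lid is open. Now the third hanging one.

Call:
drive_tool([
  {"xyz": [8,45,0],"turn": 0,"gripper": 60},
  {"xyz": [17,90,0],"turn": 0,"gripper": 60},
  {"xyz": [25,135,0],"turn": 0,"gripper": 60},
  {"xyz": [32,169,0],"turn": 0,"gripper": 60},
  {"xyz": [32,169,0],"turn": 0,"gripper": 60},
  {"xyz": [32,169,0],"turn": 0,"gripper": 60},
  {"xyz": [32,169,20],"turn": 0,"gripper": 60},
  {"xyz": [32,169,40],"turn": 0,"gripper": 60},
  {"xyz": [32,169,60],"turn": 0,"gripper": 60},
  {"xyz": [32,169,60],"turn": 0,"gripper": 60},
])

```text
time: 21.5
position: [0.5734, -0.3835, 0.3895]
orientation: [-0.002, 0.994, -0.106, -0.003]
ft_force: [-0.6, 0.4, -0.2]
finger_gap: 0.06
gripper_force: 0.0
```

Call:
drive_tool([
  {"xyz": [0,0,0],"turn": 0,"gripper": 0},
  {"xyz": [0,0,0],"turn": 0,"gripper": 0},
  {"xyz": [0,0,0],"turn": 0,"gripper": 0},
  {"xyz": [0,0,0],"turn": 0,"gripper": 0},
  {"xyz": [0,0,0],"turn": 0,"gripper": 0},
  {"xyz": [0,0,0],"turn": 0,"gripper": 0},
  {"xyz": [0,0,0],"turn": 0,"gripper": 0},
  {"xyz": [0,0,-10],"turn": 0,"gripper": 0},
  {"xyz": [0,0,-22],"turn": 0,"gripper": 0},
  {"xyz": [0,0,-22],"turn": 0,"gripper": 0},
])

```text
time: 22.5
position: [0.5738, -0.386, 0.4172]
orientation: [0.001, 0.994, -0.107, 0.002]
ft_force: [0.5, 0.0, -2.1]
finger_gap: 0.0251
gripper_force: 30.0
```

Call:
drive_tool([
  {"xyz": [0,0,0],"turn": 0,"gripper": 0},
  {"xyz": [-15,0,0],"turn": 0,"gripper": 0},
  {"xyz": [-30,0,0],"turn": 0,"gripper": 0},
  {"xyz": [-45,0,0],"turn": 0,"gripper": 0},
  {"xyz": [-60,0,0],"turn": 0,"gripper": 0},
  {"xyz": [-75,0,0],"turn": 0,"gripper": 0},
  {"xyz": [-95,0,0],"turn": 0,"gripper": 0},
  {"xyz": [-95,0,-15],"turn": 0,"gripper": 0},
  {"xyz": [-95,0,-30],"turn": 0,"gripper": 0},
  {"xyz": [-95,0,-30],"turn": 0,"gripper": 0},
])

```text
time: 23.5
position: [0.4807, -0.3657, 0.4469]
orientation: [0.001, 0.994, -0.107, 0.002]
ft_force: [0.2, 0.2, -2.5]
finger_gap: 0.0254
gripper_force: 30.0
```

```bash
python3 -c "
from go import *
go(slot(.045,-.09,.28))"
```

```text
t 23.5 tcp [ 0.4807 -0.3657  0.4469] graspz 0.2829 yaw -12.3 tilt [ 0.004 -0.002 -1.   ] j [-0.38  0.32  0.02  0.   -1.26  1.74] F [ 0.2  0.2 -2.5] gap 0.0254 gf 30.0
 -> [   6.2 -525.     2.2] turn -15.3
```

Call:
drive_tool([
  {"xyz": [1,-45,0],"turn": -1,"gripper": 0},
  {"xyz": [1,-90,0],"turn": -3,"gripper": 0},
  {"xyz": [2,-135,0],"turn": -5,"gripper": 0},
  {"xyz": [2,-180,0],"turn": -7,"gripper": 0},
  {"xyz": [3,-225,0],"turn": -9,"gripper": 0},
  {"xyz": [3,-270,0],"turn": -11,"gripper": 0},
  {"xyz": [4,-320,0],"turn": -13,"gripper": 0},
  {"xyz": [5,-370,0],"turn": -15,"gripper": 0},
  {"xyz": [6,-420,0],"turn": -15,"gripper": 0},
  {"xyz": [6,-465,2],"turn": -15,"gripper": 0},
])

```text
time: 24.5
position: [0.5853, 0.09, 0.4417]
orientation: [-0.0, 1.0, 0.024, -0.0]
ft_force: [1.9, -0.2, -3.2]
finger_gap: 0.0249
gripper_force: 30.0
```

Call:
drive_tool([
  {"xyz": [18,-57,0],"turn": 0,"gripper": 0},
  {"xyz": [18,-57,0],"turn": 0,"gripper": 0},
  {"xyz": [18,-57,0],"turn": 0,"gripper": 0},
  {"xyz": [18,-57,0],"turn": 0,"gripper": 0},
  {"xyz": [18,-57,30],"turn": 0,"gripper": 0},
  {"xyz": [18,-57,60],"turn": 0,"gripper": 0},
  {"xyz": [18,-57,90],"turn": 0,"gripper": 0},
  {"xyz": [18,-57,120],"turn": 0,"gripper": 0},
  {"xyz": [18,-57,140],"turn": 0,"gripper": 0},
  {"xyz": [18,-57,140],"turn": 0,"gripper": 0},
])

```text
time: 25.5
position: [0.5992, 0.143, 0.2994]
orientation: [0.001, 1.0, 0.022, -0.004]
ft_force: [-0.7, -0.8, -3.2]
finger_gap: 0.0253
gripper_force: 30.0
```

```bash
python3 -c "
from go import *
go(slot(.045,-.09,.100))"
```

```text
t 25.5 tcp [0.5992 0.143  0.2994] graspz 0.1354 yaw 2.6 tilt [-0.008 -0.003 -1.   ] j [ 0.5   0.46 -0.15 -0.   -0.97  1.12] F [-0.7 -0.8 -3.2] gap 0.0253 gf 30.0
 -> [-0.6 -3.1 35.4] turn -0.4
```

Call:
drive_tool([
  {"xyz": [0,-2,20],"turn": 0,"gripper": 0},
  {"xyz": [0,-2,35],"turn": 0,"gripper": 0},
  {"xyz": [0,-2,36],"turn": 0,"gripper": 0},
  {"xyz": [0,-2,37],"turn": 0,"gripper": 0},
  {"xyz": [0,-2,37],"turn": 0,"gripper": 44},
  {"xyz": [0,-2,37],"turn": 0,"gripper": 44},
  {"xyz": [0,-2,37],"turn": 0,"gripper": 44},
  {"xyz": [0,-2,0],"turn": 0,"gripper": 44},
  {"xyz": [0,-2,-45],"turn": 0,"gripper": 44},
  {"xyz": [0,-2,-95],"turn": 0,"gripper": 44},
])

```text
time: 26.5
position: [0.6001, 0.1473, 0.3991]
orientation: [0.0, 1.0, 0.024, -0.001]
ft_force: [1.9, 0.6, -1.2]
finger_gap: 0.0438
gripper_force: 0.0
```

```bash
python3 -c "
from go import *
S=cams.capture('scene');T=cams.capture('top')
for us,ut in(((292.8,175.2),(470.6,275.1)),((330.7,219.3),(372.8,278.1))):
    for im,n,u in((S,'s',us),(T,'t',ut)):
        try: b=near(im,u,30);print(n,b[0],b[1].round(1),plane('scene' if n=='s' else 'top',b[1],.092)[:2])
        except ValueError: print(n,'hidden')
go((.424,-.287,.20,-12),(.424,-.052,.20,3))"
```

```text
s 60 [292.7 175.1] [ 0.42134663 -0.28906323]
t 96 [470.7 275.1] [ 0.42676324 -0.2875901 ]
s 854 [343.8 207.8] [ 0.35713711 -0.06779182]
t 101 [372.4 277.6] [ 0.42715262 -0.05054375]
t 26.6 tcp [0.6017 0.1477 0.4076] graspz 0.2436 yaw 2.8 tilt [ 0.018  0.006 -1.   ] j [ 0.5   0.37 -0.01  0.   -1.17  1.12] F [ 0.6 -0.2  0.3] gap 0.0439 gf 0.0
 -> [-199.8  425.6   38. ] turn 14.8
 -> [-188.1  190.8   39.3] turn -0.2
```

Call:
drive_tool([
  {"xyz": [-25,30,-10],"turn": 0,"gripper": 60},
  {"xyz": [-55,60,-10],"turn": 0,"gripper": 60},
  {"xyz": [-85,90,-10],"turn": 0,"gripper": 60},
  {"xyz": [-115,120,0],"turn": 0,"gripper": 60},
  {"xyz": [-145,150,10],"turn": 0,"gripper": 60},
  {"xyz": [-175,175,25],"turn": 0,"gripper": 60},
  {"xyz": [-188,190,39],"turn": 0,"gripper": 60},
  {"xyz": [-188,190,39],"turn": 0,"gripper": 60},
  {"xyz": [-188,190,39],"turn": 0,"gripper": 60},
  {"xyz": [-188,190,39],"turn": 0,"gripper": 60},
])

```text
time: 27.6
position: [0.4228, -0.0508, 0.3598]
orientation: [-0.0, 1.0, 0.024, 0.001]
ft_force: [-0.0, -0.6, -0.9]
finger_gap: 0.0603
gripper_force: 0.0
```

```bash
python3 -c "
from go import *
go((.424,-.052,.0935,3))
S=cams.capture('scene');T=cams.capture('top')
cv2.imwrite('pics/m6.png',np.hstack([cv2.resize(S[130:370,190:430],(400,400),interpolation=2),cv2.resize(T[120:360,170:410],(400,400),interpolation=2)])[:,:,::-1])"
```

```text
t 27.6 tcp [ 0.4228 -0.0508  0.3598] graspz 0.1958 yaw 2.8 tilt [ 0.003  0.    -1.   ] j [ 0.27  0.08 -0.52  0.   -0.96  1.35] F [-0.  -0.6 -0.9] gap 0.0603 gf 0.0
 -> [  0.8   1.2 102.3] turn -0.2
```

View pics/m6.png

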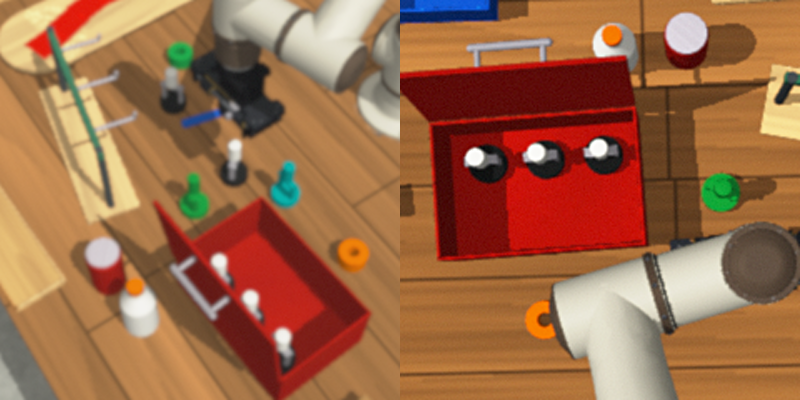

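Three tampers stand in the rear row, and the gripper is above the near standing one. Descending.

Call:
drive_tool([
  {"xyz": [1,1,30],"turn": 0,"gripper": 60},
  {"xyz": [1,1,60],"turn": 0,"gripper": 60},
  {"xyz": [1,1,90],"turn": 0,"gripper": 60},
  {"xyz": [1,1,102],"turn": 0,"gripper": 60},
  {"xyz": [1,1,102],"turn": 0,"gripper": 60},
  {"xyz": [1,1,102],"turn": 0,"gripper": 0},
  {"xyz": [1,1,102],"turn": 0,"gripper": 0},
  {"xyz": [1,1,102],"turn": 0,"gripper": 0},
  {"xyz": [1,1,102],"turn": 0,"gripper": 0},
  {"xyz": [1,1,102],"turn": 0,"gripper": 0},
])

```text
time: 28.7
position: [0.4228, -0.0524, 0.2572]
orientation: [-0.0, 1.0, 0.024, 0.001]
ft_force: [-0.4, 0.3, 0.3]
finger_gap: 0.0278
gripper_force: 0.0
```

Call:
drive_tool([
  {"xyz": [0,0,0],"turn": 0,"gripper": 0},
  {"xyz": [0,0,0],"turn": 0,"gripper": 0},
  {"xyz": [0,0,0],"turn": 0,"gripper": 0},
  {"xyz": [0,0,-30],"turn": 0,"gripper": 0},
  {"xyz": [0,0,-70],"turn": 0,"gripper": 0},
  {"xyz": [0,0,-110],"turn": 0,"gripper": 0},
  {"xyz": [0,0,-150],"turn": 0,"gripper": 0},
  {"xyz": [0,0,-185],"turn": 0,"gripper": 0},
  {"xyz": [0,0,-185],"turn": 0,"gripper": 0},
  {"xyz": [0,0,-185],"turn": 0,"gripper": 0},
])

```text
time: 29.7
position: [0.4221, -0.0524, 0.4409]
orientation: [-0.001, 1.0, 0.024, -0.001]
ft_force: [-0.1, 0.2, -4.9]
finger_gap: 0.025
gripper_force: 30.0
```

```bash
python3 -c "
from go import *
go(slot(-.048,.045,.28))"
```

```text
t 29.7 tcp [ 0.4221 -0.0524  0.4409] graspz 0.2769 yaw 2.7 tilt [-0.001  0.001 -1.   ] j [ 0.26  0.01 -0.38 -0.   -1.18  1.36] F [-0.1  0.2 -4.9] gap 0.025 gf 30.0
 -> [  91.5 -324.4   -2.9] turn -0.3
```

Call:
drive_tool([
  {"xyz": [12,-40,0],"turn": 0,"gripper": 0},
  {"xyz": [24,-85,0],"turn": 0,"gripper": 0},
  {"xyz": [37,-130,0],"turn": 0,"gripper": 0},
  {"xyz": [49,-175,0],"turn": 0,"gripper": 0},
  {"xyz": [62,-220,0],"turn": 0,"gripper": 0},
  {"xyz": [75,-265,0],"turn": 0,"gripper": 0},
  {"xyz": [86,-305,0],"turn": 0,"gripper": 0},
  {"xyz": [91,-324,0],"turn": 0,"gripper": 0},
  {"xyz": [91,-324,0],"turn": 0,"gripper": 0},
  {"xyz": [91,-324,0],"turn": 0,"gripper": 0},
])

```text
time: 30.7
position: [0.4978, 0.2757, 0.4386]
orientation: [0.002, 1.0, 0.024, -0.003]
ft_force: [-0.4, -0.6, -2.5]
finger_gap: 0.0249
gripper_force: 30.0
```

Call:
drive_tool([
  {"xyz": [0,0,0],"turn": 0,"gripper": 0},
  {"xyz": [0,0,30],"turn": 0,"gripper": 0},
  {"xyz": [0,0,60],"turn": 0,"gripper": 0},
  {"xyz": [0,0,90],"turn": 0,"gripper": 0},
  {"xyz": [0,0,120],"turn": 0,"gripper": 0},
  {"xyz": [0,0,140],"turn": 0,"gripper": 0},
  {"xyz": [0,0,150],"turn": 0,"gripper": 0},
  {"xyz": [0,0,150],"turn": 0,"gripper": 0},
  {"xyz": [0,0,150],"turn": 0,"gripper": 0},
  {"xyz": [0,0,150],"turn": 0,"gripper": 0},
])

```text
time: 31.7
position: [0.4986, 0.2758, 0.2934]
orientation: [-0.001, 1.0, 0.024, 0.001]
ft_force: [0.2, -0.0, -2.6]
finger_gap: 0.0255
gripper_force: 30.0
```

```bash
python3 -c "
from go import *
go(slot(-.048,.045,.101))"
```

```text
t 31.7 tcp [0.4986 0.2758 0.2934] graspz 0.1294 yaw 2.7 tilt [ 0.002  0.002 -1.   ] j [ 0.79  0.4  -0.28  0.   -0.89  0.83] F [ 0.2 -0.  -2.6] gap 0.0255 gf 30.0
 -> [-0.4 -0.1 28.4] turn -0.3
```

Call:
drive_tool([
  {"xyz": [0,0,15],"turn": 0,"gripper": 0},
  {"xyz": [0,0,28],"turn": 0,"gripper": 0},
  {"xyz": [0,0,29],"turn": 0,"gripper": 0},
  {"xyz": [0,0,30],"turn": 0,"gripper": 0},
  {"xyz": [0,0,30],"turn": 0,"gripper": 44},
  {"xyz": [0,0,30],"turn": 0,"gripper": 44},
  {"xyz": [0,0,30],"turn": 0,"gripper": 44},
  {"xyz": [0,0,-10],"turn": 0,"gripper": 44},
  {"xyz": [0,0,-55],"turn": 0,"gripper": 44},
  {"xyz": [0,0,-105],"turn": 0,"gripper": 44},
])

```text
time: 32.7
position: [0.4979, 0.2755, 0.3979]
orientation: [0.001, 1.0, 0.024, -0.001]
ft_force: [-0.0, 0.7, -1.0]
finger_gap: 0.0441
gripper_force: 0.0
```

```bash
python3 -c "
from go import *
S=cams.capture('scene');T=cams.capture('top')
for im,n,u in((S,'scene',(292.8,175.2)),(T,'top',(470.6,275.1))):
    try: b=near(im,u,30);print(n,b[0],b[1].round(1),plane(n,b[1],.092)[:2])
    except ValueError: print(n,'hidden')
go((.424,-.288,.21,-12))"
```

```text
scene 61 [292.7 175.1] [ 0.42139755 -0.28938932]
top 96 [470.7 275.1] [ 0.42676324 -0.2875901 ]
t 32.8 tcp [0.4994 0.2764 0.4056] graspz 0.2416 yaw 2.8 tilt [ 0.014  0.01  -1.   ] j [ 0.79  0.29 -0.13  0.   -1.13  0.83] F [0.4 1.3 0.2] gap 0.0438 gf 0.0
 -> [-103.6  560.2   24.8] turn 14.8
```

Call:
drive_tool([
  {"xyz": [-8,40,-10],"turn": 0,"gripper": 60},
  {"xyz": [-16,85,-10],"turn": 0,"gripper": 60},
  {"xyz": [-24,130,-10],"turn": 0,"gripper": 60},
  {"xyz": [-33,178,-10],"turn": 0,"gripper": 60},
  {"xyz": [-42,226,-10],"turn": 0,"gripper": 60},
  {"xyz": [-51,275,-10],"turn": 0,"gripper": 60},
  {"xyz": [-60,324,-10],"turn": 0,"gripper": 60},
  {"xyz": [-69,373,0],"turn": 0,"gripper": 60},
  {"xyz": [-78,422,0],"turn": 0,"gripper": 60},
  {"xyz": [-87,470,0],"turn": 0,"gripper": 60},
])

```text
time: 33.8
position: [0.4329, -0.1999, 0.3971]
orientation: [0.0, 1.0, 0.024, 0.001]
ft_force: [1.9, -0.0, 0.5]
finger_gap: 0.0595
gripper_force: 0.0
```

Call:
drive_tool([
  {"xyz": [-9,45,10],"turn": 0,"gripper": 60},
  {"xyz": [-17,90,20],"turn": 0,"gripper": 60},
  {"xyz": [-17,90,25],"turn": 0,"gripper": 60},
  {"xyz": [-17,90,25],"turn": 0,"gripper": 60},
  {"xyz": [-17,90,25],"turn": 0,"gripper": 60},
  {"xyz": [-17,90,25],"turn": 0,"gripper": 60},
  {"xyz": [-17,90,25],"turn": 0,"gripper": 60},
  {"xyz": [-17,90,25],"turn": 0,"gripper": 60},
  {"xyz": [-17,90,25],"turn": 0,"gripper": 60},
  {"xyz": [-17,90,25],"turn": 0,"gripper": 60},
])

```text
time: 34.8
position: [0.4212, -0.2884, 0.3719]
orientation: [0.0, 1.0, 0.024, 0.0]
ft_force: [-0.0, -0.3, -0.0]
finger_gap: 0.0599
gripper_force: 0.0
```

```bash
python3 -c "
from go import *
go((.424,-.288,.0935,3))
S=cams.capture('scene');T=cams.capture('top')
for im,n,u in((S,'scene',(292.8,175.2)),(T,'top',(470.6,275.1))):
    try: b=near(im,u,30);print(n,b[0],b[1].round(1),plane(n,b[1],.092)[:2])
    except ValueError: print(n,'hidden')
cv2.imwrite('pics/m7.png',np.hstack([cv2.resize(S[130:370,190:430],(400,400),interpolation=2),cv2.resize(T[120:360,170:410],(400,400),interpolation=2)])[:,:,::-1])"
```

```text
t 34.8 tcp [ 0.4212 -0.2884  0.3719] graspz 0.2079 yaw 2.8 tilt [ 0. -0. -1.] j [-0.28  0.22 -0.32  0.   -1.03  1.9 ] F [-0.  -0.3 -0. ] gap 0.0599 gf 0.0
 -> [  2.8  -0.3 114.4] turn -0.2
scene 64 [292.8 175.2] [ 0.42159508 -0.28856072]
top 1296 [486.6 267.7] [ 0.44361392 -0.32668839]
```

View pics/m7.png

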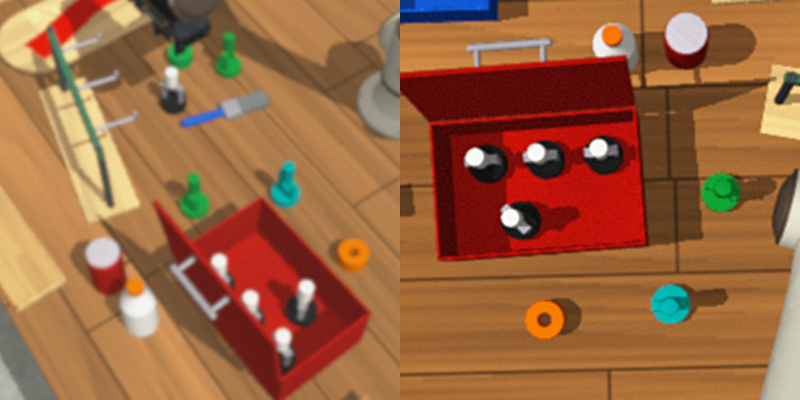

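Four tampers are in, and the last stands at crop (172,88), unmoved.

Call:
drive_tool([
  {"xyz": [3,0,30],"turn": 0,"gripper": 60},
  {"xyz": [3,0,60],"turn": 0,"gripper": 60},
  {"xyz": [3,0,90],"turn": 0,"gripper": 60},
  {"xyz": [3,0,114],"turn": 0,"gripper": 60},
  {"xyz": [3,0,114],"turn": 0,"gripper": 60},
  {"xyz": [3,0,114],"turn": 0,"gripper": 0},
  {"xyz": [3,0,114],"turn": 0,"gripper": 0},
  {"xyz": [3,0,114],"turn": 0,"gripper": 0},
  {"xyz": [3,0,114],"turn": 0,"gripper": 0},
  {"xyz": [3,0,114],"turn": 0,"gripper": 0},
])

```text
time: 35.9
position: [0.4241, -0.2885, 0.2585]
orientation: [0.0, 1.0, 0.024, 0.001]
ft_force: [-0.6, 0.5, 0.7]
finger_gap: 0.0282
gripper_force: 0.8
```

Call:
drive_tool([
  {"xyz": [0,0,0],"turn": 0,"gripper": 0},
  {"xyz": [0,0,0],"turn": 0,"gripper": 0},
  {"xyz": [0,0,0],"turn": 0,"gripper": 0},
  {"xyz": [0,0,-30],"turn": 0,"gripper": 0},
  {"xyz": [0,0,-70],"turn": 0,"gripper": 0},
  {"xyz": [0,0,-110],"turn": 0,"gripper": 0},
  {"xyz": [0,0,-150],"turn": 0,"gripper": 0},
  {"xyz": [0,0,-185],"turn": 0,"gripper": 0},
  {"xyz": [0,0,-185],"turn": 0,"gripper": 0},
  {"xyz": [0,0,-185],"turn": 0,"gripper": 0},
])

```text
time: 36.9
position: [0.4236, -0.2883, 0.442]
orientation: [-0.001, 1.0, 0.024, -0.0]
ft_force: [-1.3, -0.3, -4.8]
finger_gap: 0.0254
gripper_force: 29.8
```

```bash
python3 -c "
from go import *
go(slot(-.048,-.055,.28))"
```

```text
t 36.9 tcp [ 0.4236 -0.2883  0.442 ] graspz 0.278 yaw 2.7 tilt [-0.     0.001 -1.   ] j [-0.28  0.17 -0.2  -0.   -1.2   1.9 ] F [-1.3 -0.3 -4.8] gap 0.0254 gf 29.8
 -> [ 101.7 -460.1   -1.4] turn -0.3
```

Call:
drive_tool([
  {"xyz": [10,-45,0],"turn": 0,"gripper": 0},
  {"xyz": [20,-92,0],"turn": 0,"gripper": 0},
  {"xyz": [30,-140,0],"turn": 0,"gripper": 0},
  {"xyz": [41,-188,0],"turn": 0,"gripper": 0},
  {"xyz": [52,-236,0],"turn": 0,"gripper": 0},
  {"xyz": [63,-284,0],"turn": 0,"gripper": 0},
  {"xyz": [74,-332,0],"turn": 0,"gripper": 0},
  {"xyz": [85,-380,0],"turn": 0,"gripper": 0},
  {"xyz": [94,-425,0],"turn": 0,"gripper": 0},
  {"xyz": [102,-460,0],"turn": 0,"gripper": 0},
])

```text
time: 37.9
position: [0.5035, 0.1783, 0.4396]
orientation: [0.001, 1.0, 0.025, -0.003]
ft_force: [0.3, -0.3, -3.0]
finger_gap: 0.025
gripper_force: 30.0
```

Call:
drive_tool([
  {"xyz": [0,0,0],"turn": 0,"gripper": 0},
  {"xyz": [0,0,0],"turn": 0,"gripper": 0},
  {"xyz": [0,0,30],"turn": 0,"gripper": 0},
  {"xyz": [0,0,60],"turn": 0,"gripper": 0},
  {"xyz": [0,0,90],"turn": 0,"gripper": 0},
  {"xyz": [0,0,120],"turn": 0,"gripper": 0},
  {"xyz": [0,0,140],"turn": 0,"gripper": 0},
  {"xyz": [0,0,150],"turn": 0,"gripper": 0},
  {"xyz": [0,0,150],"turn": 0,"gripper": 0},
  {"xyz": [0,0,150],"turn": 0,"gripper": 0},
])

```text
time: 38.9
position: [0.5043, 0.1755, 0.2934]
orientation: [-0.0, 1.0, 0.024, 0.001]
ft_force: [0.1, -0.0, -2.4]
finger_gap: 0.0254
gripper_force: 30.0
```

```bash
python3 -c "
from go import *
go(slot(-.048,-.055,.101))"
```

```text
t 38.9 tcp [0.5043 0.1755 0.2934] graspz 0.1294 yaw 2.7 tilt [ 0.001  0.    -1.   ] j [ 0.64  0.34 -0.37  0.   -0.86  0.98] F [ 0.1 -0.  -2.4] gap 0.0254 gf 30.0
 -> [-0.8 -0.6 28.4] turn -0.3
```

Call:
drive_tool([
  {"xyz": [0,0,15],"turn": 0,"gripper": 0},
  {"xyz": [0,0,28],"turn": 0,"gripper": 0},
  {"xyz": [0,0,29],"turn": 0,"gripper": 0},
  {"xyz": [0,0,30],"turn": 0,"gripper": 0},
  {"xyz": [0,0,30],"turn": 0,"gripper": 44},
  {"xyz": [0,0,30],"turn": 0,"gripper": 44},
  {"xyz": [0,0,30],"turn": 0,"gripper": 44},
  {"xyz": [0,0,-10],"turn": 0,"gripper": 44},
  {"xyz": [0,0,-55],"turn": 0,"gripper": 44},
  {"xyz": [0,0,-105],"turn": 0,"gripper": 44},
])

```text
time: 39.9
position: [0.5036, 0.1756, 0.3992]
orientation: [0.0, 1.0, 0.024, -0.001]
ft_force: [1.5, 1.2, -1.3]
finger_gap: 0.0436
gripper_force: 0.0
```

Call:
drive_tool([
  {"xyz": [0,0,-40],"turn": 8,"gripper": 24},
  {"xyz": [0,0,-85],"turn": 16,"gripper": 24},
  {"xyz": [0,0,-115],"turn": 24,"gripper": 24},
  {"xyz": [0,0,-125],"turn": 32,"gripper": 24},
  {"xyz": [0,0,-125],"turn": 40,"gripper": 24},
  {"xyz": [0,0,-125],"turn": 48,"gripper": 24},
  {"xyz": [0,0,-125],"turn": 56,"gripper": 24},
  {"xyz": [0,0,-125],"turn": 64,"gripper": 24},
  {"xyz": [0,0,-125],"turn": 72,"gripper": 24},
  {"xyz": [0,0,-125],"turn": 80,"gripper": 24},
])

```text
time: 40.9
position: [0.5037, 0.1756, 0.5234]
orientation: [-0.001, 0.779, -0.626, 0.0]
ft_force: [0.1, -0.3, 0.5]
finger_gap: 0.0238
gripper_force: 0.0
```

```bash
python3 -c "
from go import *
go((.714,.249,.365,-87),(.714,.249,.287,-87))
S=cams.capture('scene');T=cams.capture('top')
h=cv2.cvtColor(T,cv2.COLOR_RGB2HSV);m=np.zeros(h.shape[:2],bool);m[140:152,205:265]=((h[:,:,1]<60)&(h[:,:,2]>110))[140:152,205:265]
print([(b[0],b[1].round(1),b[2],plane('top',b[1],.2865)) for b in blobs(m,20)[0]])
cv2.imwrite('pics/top8.png',T[:,:,::-1]);cv2.imwrite('pics/m8.png',np.hstack([cv2.resize(S[130:370,190:430],(400,400),interpolation=2),cv2.resize(T[120:360,170:410],(400,400),interpolation=2)])[:,:,::-1])"
```

```text
t 40.9 tcp [0.5037 0.1756 0.5234] graspz 0.3594 yaw -77.6 tilt [ 0.001  0.001 -1.   ] j [ 0.64  0.17 -0.    0.   -1.4  -0.42] F [ 0.1 -0.3  0.5] gap 0.0238 gf 0.0
 -> [ -26.4 -221.1   -5.3] turn 9.4
 -> [ -26.4 -221.1   72.6] turn 9.4
[(np.int32(252), array([235.9, 146.8]), array([210, 143,  51,   9], dtype=int32), array([0.71293377, 0.24275274, 0.2865    ]))]
```

View pics/m8.png

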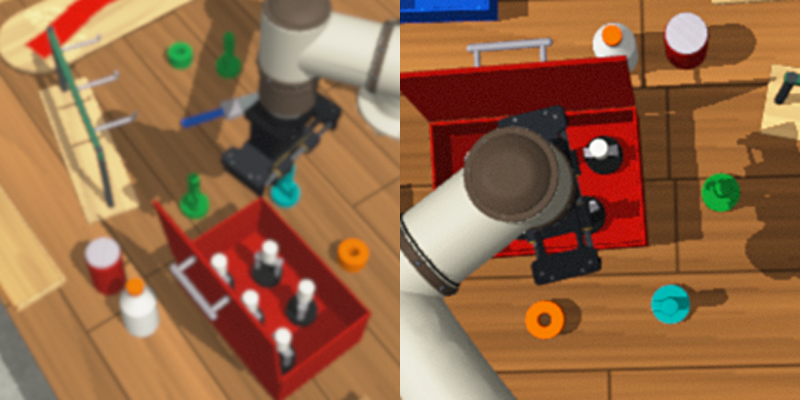

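All five tampers are inside. I'll go back over the handle to close the lid.

Call:
drive_tool([
  {"xyz": [-5,-40,-12],"turn": 4,"gripper": 24},
  {"xyz": [-10,-85,-12],"turn": 9.4,"gripper": 24},
  {"xyz": [-16,-130,-12],"turn": 9.4,"gripper": 24},
  {"xyz": [-21,-175,-12],"turn": 9.4,"gripper": 24},
  {"xyz": [-26,-212,-12],"turn": 9.4,"gripper": 24},
  {"xyz": [-26,-221,-12],"turn": 9.4,"gripper": 24},
  {"xyz": [-26,-221,-12],"turn": 9.4,"gripper": 24},
  {"xyz": [-26,-221,-12],"turn": 9.4,"gripper": 24},
  {"xyz": [-26,-221,-12],"turn": 9.4,"gripper": 24},
  {"xyz": [-26,-221,-12],"turn": 9.4,"gripper": 24},
])

```text
time: 42.0
position: [0.7126, 0.2495, 0.5366]
orientation: [-0.001, 0.728, -0.686, 0.0]
ft_force: [-0.5, -0.6, -0.3]
finger_gap: 0.0242
gripper_force: 0.0
```

```bash
python3 -c "
from go import *
go((.7155,.247,.31,-87),(.7145,.247,.286,-87))"
```

```text
t 42.0 tcp [0.7126 0.2495 0.5366] graspz 0.3726 yaw -86.6 tilt [ 0.002  0.001 -1.   ] j [ 0.55  0.6   0.67  0.   -1.65 -0.49] F [-0.5 -0.6 -0.3] gap 0.0242 gf 0.0
 -> [ 2.7 -2.6 62.6] turn 0.4
 -> [ 2.7 -1.6 86.6] turn 0.4
```

Call:
drive_tool([
  {"xyz": [2,-3,0],"turn": 0.4,"gripper": 24},
  {"xyz": [2,-3,15],"turn": 0.4,"gripper": 24},
  {"xyz": [2,-3,30],"turn": 0.4,"gripper": 24},
  {"xyz": [2,-3,45],"turn": 0.4,"gripper": 24},
  {"xyz": [2,-3,60],"turn": 0.4,"gripper": 24},
  {"xyz": [2,-2,75],"turn": 0.4,"gripper": 24},
  {"xyz": [2,-2,86],"turn": 0.4,"gripper": 24},
  {"xyz": [2,-2,86],"turn": 0.4,"gripper": 24},
  {"xyz": [2,-2,86],"turn": 0.4,"gripper": 24},
  {"xyz": [2,-2,86],"turn": 0.4,"gripper": 24},
])

```text
time: 43.0
position: [0.7159, 0.248, 0.4502]
orientation: [-0.001, 0.725, -0.689, 0.001]
ft_force: [0.3, 0.2, -0.5]
finger_gap: 0.0241
gripper_force: 0.0
```

Call:
drive_tool([
  {"xyz": [0,0,0],"turn": 0,"gripper": 0},
  {"xyz": [0,0,0],"turn": 0,"gripper": 0},
  {"xyz": [0,0,0],"turn": 0,"gripper": 0},
  {"xyz": [0,0,0],"turn": 0,"gripper": 0},
  {"xyz": [0,0,0],"turn": 0,"gripper": 0},
  {"xyz": [0,0,0],"turn": 0,"gripper": 0},
  {"xyz": [0,0,0],"turn": 0,"gripper": 0},
  {"xyz": [0,0,0],"turn": 0,"gripper": 0},
  {"xyz": [0,0,0],"turn": 0,"gripper": 0},
  {"xyz": [0,0,0],"turn": 0,"gripper": 0},
])

```text
time: 44.0
position: [0.7123, 0.2483, 0.4498]
orientation: [0.005, 0.726, -0.688, -0.003]
ft_force: [-16.1, -0.7, 6.0]
finger_gap: 0.0102
gripper_force: 30.0
```

```bash
python3 -c "
from go import *
s=bot.get_state();p=s['position'];u=np.array([np.cos(np.radians(3)),np.sin(np.radians(3))])
a0=np.radians(14.2)+1.70;pts=[]
for a in np.linspace(a0,np.radians(14.2)-.02,21)[1:]:
    pts.append((*(p[:2]+u*.1765*(np.cos(a0)-np.cos(a))),p[2]-.164+.1765*(np.sin(a)-np.sin(a0)),-87))
go(*pts)"
```

```text
t 44.0 tcp [0.7123 0.2483 0.4498] graspz 0.2858 yaw -87.0 tilt [-0.012 -0.003 -1.   ] j [ 0.55  0.6   0.48 -0.   -1.46 -0.49] F [-16.1  -0.7   6. ] gap 0.0102 gf 30.0
 -> [ 0.  14.4 -4.8] turn 0.0
 -> [ 0.  29.2 -8.3] turn 0.0
 -> [ -0.   44.2 -10.6] turn 0.0
 -> [ -0.   59.3 -11.6] turn 0.0
 -> [ -0.   74.5 -11.2] turn 0.0
 -> [-0.  89.6 -9.6] turn 0.0
 -> [-1.000e-01  1.044e+02 -6.600e+00] turn 0.0
 -> [-1.00e-01  1.19e+02 -2.40e+00] turn 0.0
 -> [-1.000e-01  1.332e+02  3.000e+00] turn 0.0
 -> [-1.000e-01  1.468e+02  9.600e+00] turn 0.0
 -> [ -0.2 159.9  17.4] turn 0.0
 -> [ -0.2 172.2  26.3] turn 0.0
 -> [ -0.2 183.7  36.2] turn 0.0
 -> [ -0.3 194.3  47.1] turn 0.0
 -> [ -0.3 203.9  58.8] turn 0.0
 -> [ -0.3 212.5  71.3] turn 0.0
 -> [ -0.4 220.   84.5] turn 0.0
 -> [ -0.4 226.3  98.3] turn 0.0
 -> [ -0.4 231.5 112.5] turn 0.0
 -> [ -0.5 235.3 127.2] turn 0.0
```

Call:
drive_tool([
  {"xyz": [0,17,-5],"turn": 0,"gripper": 0},
  {"xyz": [0,32,-8],"turn": 0,"gripper": 0},
  {"xyz": [0,47,-11],"turn": 0,"gripper": 0},
  {"xyz": [0,62,-12],"turn": 0,"gripper": 0},
  {"xyz": [0,77,-11],"turn": 0,"gripper": 0},
  {"xyz": [0,92,-10],"turn": 0,"gripper": 0},
  {"xyz": [0,107,-7],"turn": 0,"gripper": 0},
  {"xyz": [0,122,-2],"turn": 0,"gripper": 0},
  {"xyz": [0,136,3],"turn": 0,"gripper": 0},
  {"xyz": [0,149,9],"turn": 0,"gripper": 0},
])

```text
time: 45.0
position: [0.5672, 0.2403, 0.4431]
orientation: [-0.004, 0.725, -0.688, 0.002]
ft_force: [0.6, 0.2, 4.1]
finger_gap: 0.0098
gripper_force: 30.0
```

```bash
cat > arc.py <<'E'
from go import *
s=bot.get_state();p=s['position'];u=np.array([np.cos(th),np.sin(th)]);h=np.array([.6465,.241])
r=(p[:2]-h)@u;z=p[2]-.164-.1225;print('rel hinge',r,z,np.hypot(r,z),'lid',np.arctan2(z,-r)-np.radians(14.2))
pts=[]
for a in np.linspace(np.arctan2(z,-r),np.radians(14.2)-.02,11)[1:]: 
    q=h+u*(-.1760*np.cos(a));pts.append((q[0],p[1]-(p[0]-q[0])*np.tan(th),.1225+.176*np.sin(a),-87))
go(*pts)
E
python3 arc.py
```

```text
rel hinge -0.07922599861770592 0.15662899013496184 0.17552606475298965 lid 0.8546672037435622
t 45.0 tcp [0.5672 0.2403 0.4431] graspz 0.2791 yaw -87.0 tilt [ 0.008  0.003 -1.   ] j [ 0.66  0.34  0.04  0.   -1.26 -0.61] F [0.6 0.2 4.1] gap 0.0098 gf 30.0
 -> [ 0.  13.5  7. ] turn -0.0
 -> [ 0.1 26.3 15.6] turn -0.0
 -> [ 0.1 38.3 25.3] turn -0.0
 -> [ 0.1 49.3 35.9] turn -0.0
 -> [ 0.1 59.5 47.5] turn -0.0
 -> [ 0.2 68.5 60. ] turn -0.0
 -> [ 0.2 76.5 73.1] turn -0.0
 -> [ 0.3 83.2 87. ] turn -0.0
 -> [  0.3  88.7 101.3] turn -0.0
 -> [  0.3  93.  116.1] turn -0.0
```

Call:
drive_tool([
  {"xyz": [0,12,7],"turn": 0,"gripper": 0},
  {"xyz": [0,25,15],"turn": 0,"gripper": 0},
  {"xyz": [0,37,24],"turn": 0,"gripper": 0},
  {"xyz": [0,48,34],"turn": 0,"gripper": 0},
  {"xyz": [0,58,46],"turn": 0,"gripper": 0},
  {"xyz": [0,67,58],"turn": 0,"gripper": 0},
  {"xyz": [0,75,71],"turn": 0,"gripper": 0},
  {"xyz": [0,82,85],"turn": 0,"gripper": 0},
  {"xyz": [0,88,98],"turn": 0,"gripper": 0},
  {"xyz": [0,91,107],"turn": 0,"gripper": 0},
])

```text
time: 46.0
position: [0.4772, 0.2361, 0.3339]
orientation: [-0.003, 0.725, -0.688, 0.001]
ft_force: [5.2, -1.2, 0.4]
finger_gap: 0.0097
gripper_force: 29.8
```

```bash
python3 arc.py | sed -n '1,2p;$p'
```

```text
rel hinge -0.16929467754044455 0.04737932591288693 0.175799568735201 lid 0.02504495716151975
t 46.0 tcp [0.4772 0.2361 0.3339] graspz 0.1699 yaw -87.0 tilt [ 0.006  0.003 -1.   ] j [ 0.76  0.29 -0.32  0.   -0.95 -0.71] F [ 5.2 -1.2  0.4] gap 0.0097 gf 29.8
 -> [0.  2.  7.6] turn 0.0
```

Call:
drive_tool([
  {"xyz": [0,0,2],"turn": 0,"gripper": 0},
  {"xyz": [0,1,4],"turn": 0,"gripper": 0},
  {"xyz": [0,1,5],"turn": 0,"gripper": 0},
  {"xyz": [0,1,5],"turn": 0,"gripper": 0},
  {"xyz": [0,1,5],"turn": 0,"gripper": 0},
  {"xyz": [0,1,5],"turn": 0,"gripper": 0},
  {"xyz": [0,1,5],"turn": 0,"gripper": 0},
  {"xyz": [0,1,5],"turn": 0,"gripper": 0},
  {"xyz": [0,1,5],"turn": 0,"gripper": 0},
  {"xyz": [0,1,5],"turn": 0,"gripper": 0},
])

```text
time: 47.0
position: [0.4762, 0.2361, 0.3288]
orientation: [-0.002, 0.725, -0.689, 0.001]
ft_force: [5.3, -0.5, -0.3]
finger_gap: 0.0097
gripper_force: 29.8
```

Call:
drive_tool([
  {"xyz": [0,0,1],"turn": 0,"gripper": 0},
  {"xyz": [0,0,2],"turn": 0,"gripper": 0},
  {"xyz": [0,0,3],"turn": 0,"gripper": 0},
  {"xyz": [0,0,4],"turn": 0,"gripper": 0},
  {"xyz": [0,0,4],"turn": 0,"gripper": 0},
  {"xyz": [0,0,4],"turn": 0,"gripper": 0},
  {"xyz": [0,0,4],"turn": 0,"gripper": 0},
  {"xyz": [0,0,4],"turn": 0,"gripper": 0},
  {"xyz": [0,0,4],"turn": 0,"gripper": 0},
  {"xyz": [0,0,4],"turn": 0,"gripper": 0},
])

```text
time: 48.0
position: [0.4755, 0.2361, 0.3248]
orientation: [-0.001, 0.725, -0.688, 0.0]
ft_force: [3.3, 2.6, 4.4]
finger_gap: 0.0096
gripper_force: 29.4
```

Call:
drive_tool([
  {"xyz": [0,0,1],"turn": 0,"gripper": 0},
  {"xyz": [0,0,2],"turn": 0,"gripper": 0},
  {"xyz": [0,0,3],"turn": 0,"gripper": 0},
  {"xyz": [0,0,4],"turn": 0,"gripper": 0},
  {"xyz": [0,0,4],"turn": 0,"gripper": 0},
  {"xyz": [0,0,4],"turn": 0,"gripper": 0},
  {"xyz": [0,0,4],"turn": 0,"gripper": 0},
  {"xyz": [0,0,4],"turn": 0,"gripper": 0},
  {"xyz": [0,0,4],"turn": 0,"gripper": 0},
  {"xyz": [0,0,4],"turn": 0,"gripper": 0},
])

```text
time: 49.0
position: [0.4753, 0.2361, 0.3243]
orientation: [-0.002, 0.726, -0.688, 0.001]
ft_force: [-4.1, -1.1, 23.2]
finger_gap: 0.0097
gripper_force: 28.1
```

A firm 23 N stop means the lid is seated. I'll relax, release and rise.

Call:
drive_tool([
  {"xyz": [0,0,-2],"turn": 0,"gripper": 0},
  {"xyz": [0,0,-2],"turn": 0,"gripper": 50},
  {"xyz": [0,0,-2],"turn": 0,"gripper": 50},
  {"xyz": [0,0,-2],"turn": 0,"gripper": 50},
  {"xyz": [0,0,-2],"turn": 0,"gripper": 50},
  {"xyz": [0,0,-20],"turn": 0,"gripper": 50},
  {"xyz": [0,0,-50],"turn": 0,"gripper": 50},
  {"xyz": [0,0,-90],"turn": 0,"gripper": 50},
  {"xyz": [0,0,-130],"turn": 0,"gripper": 50},
  {"xyz": [0,0,-170],"turn": 0,"gripper": 50},
])

```text
time: 50.0
position: [0.4748, 0.2354, 0.4905]
orientation: [0.001, 0.725, -0.689, -0.0]
ft_force: [1.3, 0.5, 0.3]
finger_gap: 0.0498
gripper_force: 0.0
```

Call:
drive_tool([
  {"xyz": [40,0,0],"turn": 0,"gripper": 50},
  {"xyz": [85,0,0],"turn": 0,"gripper": 50},
  {"xyz": [130,0,0],"turn": 0,"gripper": 50},
  {"xyz": [175,0,0],"turn": 0,"gripper": 50},
  {"xyz": [220,0,0],"turn": 0,"gripper": 50},
  {"xyz": [265,0,0],"turn": 0,"gripper": 50},
  {"xyz": [310,0,0],"turn": 0,"gripper": 50},
  {"xyz": [355,0,0],"turn": 0,"gripper": 50},
  {"xyz": [380,0,0],"turn": 0,"gripper": 50},
  {"xyz": [380,0,0],"turn": 0,"gripper": 50},
])

```text
time: 51.0
position: [0.4944, -0.1463, 0.4885]
orientation: [0.001, 0.723, -0.69, -0.001]
ft_force: [-0.1, 0.5, -0.5]
finger_gap: 0.0499
gripper_force: 0.0
```

```bash
python3 - <<'E'
from go import *
go();S=cams.capture('scene');T=cams.capture('top')
E={}
for n,im,(x0,y0,x1,y1) in(("scene",S,(345,240,400,310)),("top",T,(210,235,285,270))):
    h=cv2.cvtColor(im,cv2.COLOR_RGB2HSV);m=np.zeros(h.shape[:2],bool);m[y0:y1,x0:x1]=((h[:,:,1]<120)&(h[:,:,2]>95)&(h[:,:,0]>-1))[y0:y1,x0:x1]
    b=max(blobs(m,30)[0],key=lambda b:b[0]);E[n]=b[1];print(n,b[0],b[1].round(1),b[2])
X,e=tri(E["scene"],E["top"]);print("handle",X,e,"closed z 0.1655")
cv2.imwrite('pics/m9.png',np.hstack([cv2.resize(S[130:370,190:430],(400,400),interpolation=2),cv2.resize(T[120:360,170:410],(400,400),interpolation=2)])[:,:,::-1])
E
```

```text
t 51.0 tcp [ 0.4944 -0.1463  0.4885] graspz 0.3245 yaw -87.3 tilt [-0.003  0.    -1.   ] j [ 0.03  0.15 -0.11 -0.   -1.32  0.02] F [-0.1  0.5 -0.5] gap 0.0499 gf 0.0
scene 192 [372.3 279.2] [360 265  26  31]
top 216 [250.9 258.1] [227 255  48   7]
handle [0.47838995 0.23302588 0.16567067] 0.5838681842300208 closed z 0.1655
```

View pics/m9.png

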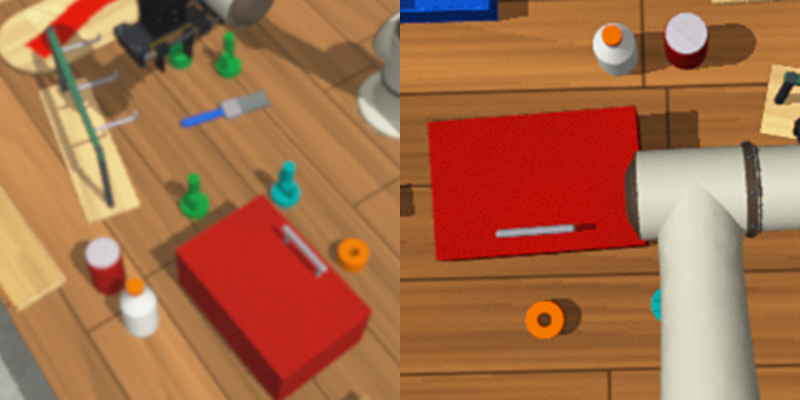

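The lid is shut: the handle measures 0.1657 m high against 0.1655 m when closed. The bystanders in view stand where they were and the arm is clear, so I'm handing in.

```bash
python3 -c "
from rig import hand_in
print(hand_in())"
```

```text
the job is handed in; nothing more can be done
None
```

I put all five white-grip tampers (three from the rack, two from the bench) in the case, closed the lid fully and handed the job in at about 51 s; the hand-in gave no verdict.

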